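# Pack the slotted stand and set the V-rest

## Robot

A 7-joint arm with a two-finger parallel gripper is mounted at the origin on the work surface. World frame = base frame: x ahead of the robot, y to its left, z up, the work surface at z = 0. Lengths are in m, angles in rad, forces in N, time in s.
With the tool pointing down it reaches from about 0.4 to 0.85 m from the base axis. Payload 10.4 kg.
Tool frame: the origin (TCP) lies between the finger pads; the fingertips stand tcp_to_tips ahead of it and the grasp point (between the pads) lies 8 mm behind it (tcp_to_tips is the distance from the TCP to the fingertips, in m); z points along the fingers, y is the line along which they close (so a half turn about z gives the same grasp; the last joint's range is limited). The gripper opens to 85 mm and grips with 20 to 120 N. Pads are 22 mm wide; open, the fingers measure 114 mm over their backs; the gripper's body (76 mm by 85 mm) begins 54 mm behind the grasp point. The pads swing forward as they close: fully open they stand 13 mm farther back than shut.
Start: joints at [-1.264, 0.332, -0.065, 1.46, 0.022, 1.35, -0.088], TCP at [0.202, 0.591, 0.242] pointing down, gripper open.
Joint ranges: [-2.6, 2.6], [-0.5, 2.12], [-1.47, 1.34], [0.16, 2.42], [-1.27, 4.41], [0.06, 2.06], [-2.6, 2.6]. Speed limits (rad/s): [2.22, 2.22, 2.79, 2.79, 3.14, 3.14, 3.14].

## Interface

Orientations are given as a unit quaternion [x, y, z, w].
In Python, from workcell import * gives the robot as it stands.
- The arm moves only by the tool apply_moves, never from a script. Its argument "rows" is a list of rows, each an object of numbers: "x", "y", "z": the shift along the tool's x, y, z in mm; "ax", "ay", "az": the turn, a rotation vector about the tool's x, y, z in degrees; "gripper": the closure, from 0 (fully open) to 1 (shut). A call has 1 to 5 rows; each row shifts and turns the commanded pose from where the row before left it, along the tool's axes as they then stand; what a row does not reach is not made up. A row lasts 1/12 s, in which the tool goes at most 41.7 mm and 7.16 degrees, less where a joint would pass 70% of its speed; a pose out of reach is approached as far as the arm can. A call with a gripper value outside its range is refused whole. The fingers move at their own pace and stop on an object; "newtons" is the grip in N (left out, the last holds). Time passes only in rows, so rows that do not move let the fingers close. It gives the time, the measured TCP pose, the force, the opening and the grip force at its end, in the units of the state.
- get_obs(): the state, without advancing time (a new reading comes with each control period).
- camera(name): name is "scene" or "top" or "wrist"; returns a dict with "color" (384x512x3 uint8, red, green, blue), "fov_y" (degrees; the focal length in pixels is half the picture's height over the tangent of half this angle, whatever the lens; pixels are square), "cx", "cy" (the principal point, pixels), "rvec" (rotation vector, rad) and "tvec" (3), from world to camera coordinates, as OpenCV has them. Camera axes: x right, y down, z forward; pixel columns grow to the right and rows downward; lengths in m; the calibration is good to about 2 mm. A picture is of the moment at which its call begins. There is no depth.
- hand_in(): hands the job in; it is judged then, once.
The state is a dict: "clock": time; "joint_pos": joint angles; "joint_velocities": joint speeds; "tau": joint torques, N m; "position": TCP position; "ee_rot": TCP orientation; "ft_force": force on the tool from outside, world axes, zero at the start; "torque": the same for the moment, N m; "grip_width": opening from 0.0 (shut) to 1.0 (fully open); "grasp_force": force on a finger pad.
Only numpy, scipy, OpenCV 4.12 (cv2) and the standard library are available. Lean on these libraries where they do the work, as an engineer would, in place of code of your own. Each camera call takes 0.05 s, during which the arm holds its last target. There are 200 camera calls.

## Task

Set up the tube support: stack the three steel discs flat and centred in the slotted tube of the stand, widest at the bottom, then the middle one, then the smallest, which brings the pack up to the black line. Then set the V-rest upright and centred on top of the pack, with its groove in line with the tube's two slots, and let go. Leave the tape roll, the jar and the carton where they are.

Things in the scene. Friction and masses are not known exactly. Their poses are not given: they have to be found in the camera images.
- stand: fixed stand: grey base 120 (x) by 96 (y) by 12 mm with an upright aluminium tube, 72 mm inside, 5 mm wall, rim 82 mm and black line 72 mm above the bench. Two opposite slots 44 mm wide (+x and -x sides), cut from rim to base, leave two curved walls and admit gripper fingers. Origin: on the tube's axis at bench level; the tube's floor is at z = 12 mm; x runs through both slots, z up
- wide_disc_center (a point): centre (half-way up) of a plain solid steel disc, diameter 60 mm, 20 mm thick, lying flat on the bench; z axis up, its yaw means nothing
- middle_disc_center (a point): centre (half-way up) of a plain solid steel disc, diameter 50 mm, 20 mm thick, lying flat on the bench; z axis up, its yaw means nothing
- small_disc_center (a point): centre (half-way up) of a plain solid steel disc, diameter 40 mm, 20 mm thick, lying flat on the bench; z axis up, its yaw means nothing
- v_rest_center (a point): centre of the aluminium V-rest, standing on its foot; the point is on its axis, 28 mm above its underside. Round foot, 50 mm diameter, 14 mm high; on it a solid block to 38 mm, 44 mm (x) by 46 mm (y); then two cheeks to 56 mm with an open V groove between them, along x. Flat end faces at x = +22 and -22 mm, to be grasped below the groove (14 to 38 mm up); z up
- tape_roll_center (a point): bystander: centre of a roll of paper tape lying flat, 90 mm outside and 68 mm inside diameter, 24 mm high; leave it alone
- jar_center (a point): bystander: centre of an upright amber glass jar with a black cap, 54 mm diameter, 75 mm high; leave it alone
- carton_center (a point): bystander: centre of a cardboard carton 75 (x) by 52 (y) by 55 mm high; leave it alone
Mind the look-alikes: they are no part of the job. What is shaped like the part that bears v_rest_center but green or purple is not meant.

How it is judged:
On the way, in this order (a step that is already met when the one before it is completed fails the run):
1. the widest disc lies flat and centred in the tube on its floor (horizontal distance between wide_disc_center and stand below 0.01 m and z of wide_disc_center in the frame of stand between 0.018 and 0.026 m and angle between the z axis of wide_disc_center and the z axis of stand, either way round below 0.1 rad and contact force between wide_disc and the fingers below 0.3 N), for 0.2 s.
2. the middle disc lies flat and centred in the tube on the widest disc (horizontal distance between middle_disc_center and stand below 0.01 m and z of middle_disc_center in the frame of stand between 0.038 and 0.046 m and angle between the z axis of middle_disc_center and the z axis of stand, either way round below 0.1 rad and contact force between middle_disc and the fingers below 0.3 N), for 0.2 s.
3. the smallest disc lies flat and centred in the tube on the middle disc, its top at the black line (horizontal distance between small_disc_center and stand below 0.01 m and z of small_disc_center in the frame of stand between 0.058 and 0.066 m and angle between the z axis of small_disc_center and the z axis of stand, either way round below 0.1 rad and contact force between small_disc and the fingers below 0.3 N), for 0.2 s.
At the end, for the whole second after the job is handed in: Up the tube: widest, middle, smallest disc, V-rest; centres 22, 42, 62, 100 mm above the bench (within 4 mm), within 10 mm of the tube's axis, flat or upright within 0.1 rad, groove within 0.3 rad of the slots' line (either way round), all released and at rest (horizontal distance between each of wide_disc_center, middle_disc_center, small_disc_center, v_rest_center and stand below 0.01 m and z of wide_disc_center in the frame of stand between 0.018 and 0.026 m and angle between the z axis of each of wide_disc_center, middle_disc_center, small_disc_center and the z axis of stand, either way round below 0.1 rad and linear speed of each of wide_disc, middle_disc, small_disc, v_rest below 0.02 m/s and z of middle_disc_center in the frame of stand between 0.038 and 0.046 m and z of small_disc_center in the frame of stand between 0.058 and 0.066 m and z of v_rest_center in the frame of stand between 0.096 and 0.104 m and angle between v_rest_center's own z axis and vertical below 0.1 rad and angle between the x axis of v_rest_center and the x axis of stand, either way round below 0.3 rad); the robot touches nothing.
It fails at once if the tape roll is pushed more than 30 mm from its place (distance of tape_roll_center from where it was at the start of the episode above 0.03 m).
It fails at once if the jar is pushed more than 30 mm from its place (distance of jar_center from where it was at the start of the episode above 0.03 m).
It fails at once if the carton is pushed more than 30 mm from its place (distance of carton_center from where it was at the start of the episode above 0.03 m).
It also fails if it takes over 128 s, if anything falls off the work surface, if the arm or the gripper's body presses on something with over 40 N, if the wrist force passes 120 N, or if a joint passes its speed limit or range.

## Working session

There is one attempt and no reset: what is moved stays moved. The work goes in short steps, Python scripts to look and compute and a tool call to move; the robot and the scene stay as the last step left them, time stands still between calls to the robot, and variables do not carry over. Pictures are saved under pics/ and viewed, at most 14 in all, crops included, and the job is handed in when it is done.

Besides the shell and the picture viewer there is one more tool, called after "Request:" in YAML: its name, and indented under it one key for each argument. apply_moves: Moves the arm, as the interface text tells. Its arguments: {"type":"object","properties":{"rows":{"type":"array","items":{"type":"object","properties":{"x":{"type":"number"},"y":{"type":"number"},"z":{"type":"number"},"ax":{"type":"number"},"ay":{"type":"number"},"az":{"type":"number"},"gripper":{"type":"number"}}}},"newtons":{"type":"number"}},"required":["rows"]}

```bash
ls; mkdir -p pics; cat > h.py <<'E'
from workcell import *
import numpy as np, cv2
from scipy.spatial.transform import Rotation as R
def K(c):
    f=c["color"].shape[0]/2/np.tan(np.radians(c["fov_y"])/2)
    return np.array([[f,0,c["cx"]],[0,f,c["cy"]],[0,0,1]])
def save(c,n,crop=None,s=1):
    im=c["color"][:,:,::-1]
    if crop: im=im[crop[1]:crop[3],crop[0]:crop[2]]
    cv2.imwrite("pics/"+n,cv2.resize(im,None,fx=s,fy=s,interpolation=cv2.INTER_CUBIC))
def ray(c,uv,z):
    Rm=R.from_rotvec(np.ravel(c["rvec"])).as_matrix();t=np.ravel(c["tvec"])
    o=-Rm.T@t; d=Rm.T@np.linalg.inv(K(c))@np.array([uv[0],uv[1],1.])
    return o+d*(z-o[2])/d[2]
def proj(c,p):
    return cv2.projectPoints(np.array(p,float).reshape(-1,1,3),np.ravel(c["rvec"]),np.ravel(c["tvec"]),K(c),None)[0].reshape(-1,2)
E
python3 - <<'E'
from h import *
import pickle
d={n:camera(n) for n in("scene","top","wrist")}
pickle.dump(d,open("c0.pkl","wb"))
save(d["top"],"top0.png",None,1.5);save(d["scene"],"scene0.png",None,1.5)
o=get_obs();print(o);print(R.from_quat(o["ee_rot"]).as_matrix().round(3))
for n in d: print({k:v for k,v in d[n].items() if k!="color"})
import workcell; print([x for x in dir(workcell) if not x.startswith('_')])
E
```

```text
pics
{'clock': 0.15, 'joint_pos': array([-1.26359796,  0.33273316, -0.06471627,  1.46074673,  0.02164429,
        1.34991732, -0.08850429]), 'joint_velocities': array([-0.00040934, -0.0013692 ,  0.00194334, -0.00291814, -0.00015833,
        0.00028316,  0.00108966]), 'tau': array([ 8.10249330e-04, -6.25826311e+01,  4.93633468e-02, -3.91848063e+01,
        1.62950624e-02,  7.53071654e-03, -3.98652298e-05]), 'position': array([0.20232222, 0.5910534 , 0.24169551]), 'ee_rot': array([ 1.64134264e-01,  9.86437852e-01, -5.51832150e-04, -4.81630346e-05]), 'ft_force': array([-1.02387888, -0.3612413 , -1.416864  ]), 'torque': array([ 0.05016359, -0.03582809, -0.01048808]), 'grasp_force': 0.0, 'grip_width': 0.9979416527247232}
[[-0.946  0.324 -0.   ]
 [ 0.324  0.946 -0.001]
 [-0.    -0.001 -1.   ]]
{'fov_y': 52.9377873661569, 'cx': 249.58481024319275, 'cy': 189.03076499522004, 'rvec': array([ 2.05984834,  1.22041694, -0.53488238]), 'tvec': array([-0.2373167 , -0.25348522,  1.40444462])}
{'fov_y': 43.75204155130122, 'cx': 255.04999108122294, 'cy': 192.74990027362804, 'rvec': array([ 2.17071042, -2.03756606,  0.21097653]), 'tvec': array([-0.02246866,  0.50430804,  1.27631511])}
{'fov_y': 67.7785889529519, 'cx': 251.3780988547047, 'cy': 193.3175598426095, 'rvec': array([-2.36524416, -1.68721411, -0.23556918]), 'tvec': array([-0.62347   , -0.03370854,  0.37908102])}
['MotionError', 'camera', 'get_obs', 'hand_in', 'tcp_to_tips']
```

View pics/top0.png

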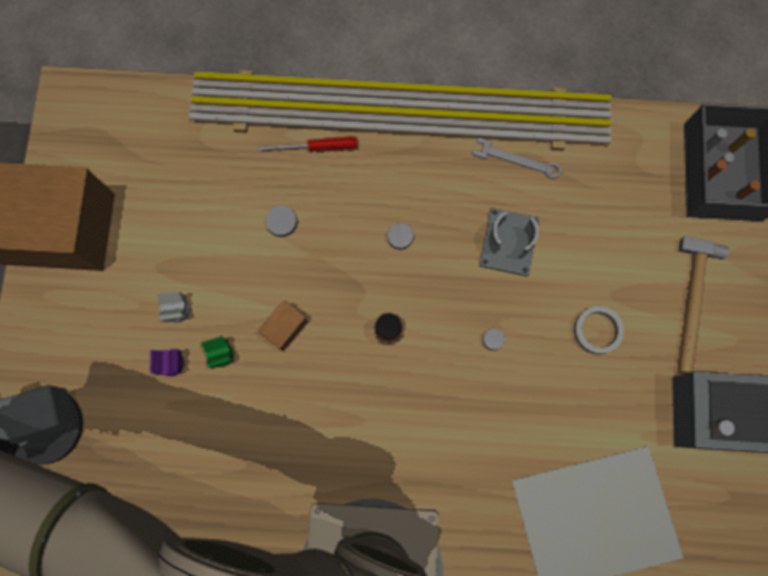

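View pics/scene0.png

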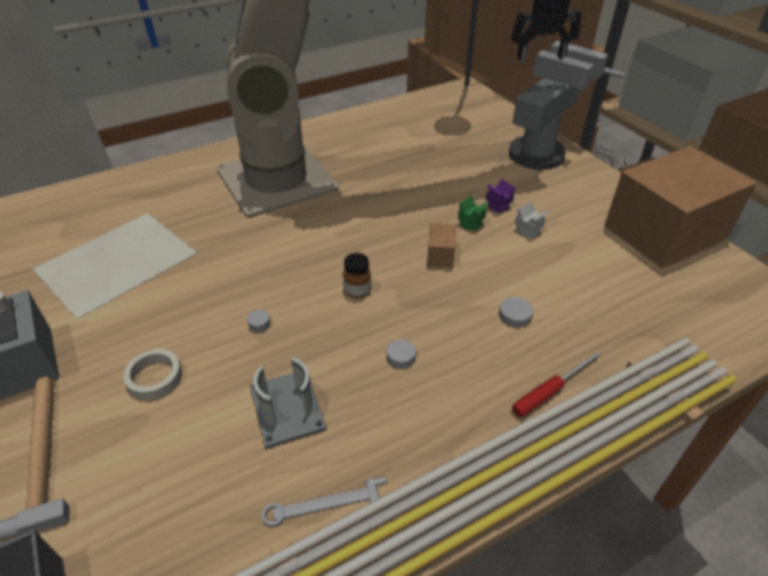

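The top picture (1.5x) shows the wide disc at (281,221), middle disc (400,236), small disc (494,339) and stand tube around (515,235). The V-shaped parts are aluminium (172,307), green (217,352) and purple (166,362). The uncoloured aluminium one is the part meant. I'll confirm it in an enlarged crop.

```bash
python3 - <<'E'
from h import *
import pickle
d=pickle.load(open("c0.pkl","rb"));t=d["top"]
im=t["color"]
A=cv2.resize(im[125:200,305:375],(560,600),interpolation=cv2.INTER_CUBIC)
B=cv2.resize(im[185:260,95:125+30],(480//2*1,300),interpolation=cv2.INTER_CUBIC)
B2=cv2.resize(d["scene"]["color"][115:165,300:370],(240,171),interpolation=cv2.INTER_CUBIC)
C=np.zeros((600,800,3),np.uint8);C[:,:560]=A;C[:300,560:]=B;C[310:481,560:]=B2
cv2.imwrite("pics/crop1.png",C[:,:,::-1])
hsv=cv2.cvtColor(im,cv2.COLOR_RGB2HSV)
print(hsv[147,187],hsv[160,187])
for n,(u,v),h in(("wide",(187,147),.02),("mid",(267,157),.02),("small",(329,226),.02)):
    m=((hsv[:,:,1]<60)&(hsv[:,:,2]>90)).astype(np.uint8)
    k,l,s,c=cv2.connectedComponentsWithStats(m)
    i=l[v,u];print(n,s[i],c[i],ray(t,c[i],h).round(4))
for n,uv,h in(("vrest",(172/1.5,307/1.5),.05),("jar",(388/1.5,327/1.5),.075),("carton",(283/1.5,325/1.5),.055),("tape",(599/1.5,330/1.5),.024),("stand",(515/1.5,235/1.5),.08)):
    print(n,ray(t,uv,h).round(3))
E
```

```text
[120   6 121] [ 21  99 139]
wide [177 137  21  19 317] [186.61198738 146.17981073] [0.6379 0.218  0.02  ]
mid [258 149  18  16 228] [266.50438596 156.43859649] [ 0.6214 -0.0162  0.02  ]
small [322 219  15  15 165] [328.88484848 225.61818182] [ 0.4306 -0.2029  0.02  ]
vrest [0.447 0.396 0.05 ]
jar [ 0.431 -0.005  0.075]
carton [0.426 0.187 0.055]
tape [ 0.458 -0.399  0.024]
stand [ 0.616 -0.228  0.08 ]
```

View pics/crop1.png

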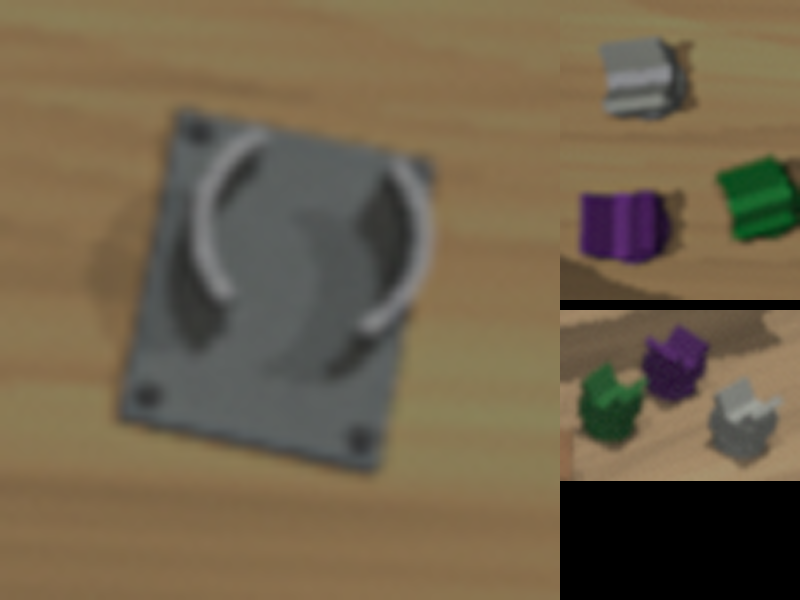

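```bash
cat >> h.py <<'E'
def go(x,y,z,yaw=None):
    """tool-frame moves: yaw = world direction (rad) of tool y; turn first then shift"""
    o=get_obs();M=R.from_quat(o["ee_rot"]).as_matrix();p=o["position"]
    if yaw is None: az=0
    else:
        c=np.arctan2(M[1,1],M[0,1]); dw=(yaw-c+np.pi/2)%np.pi-np.pi/2; az=-dw
    M2=M@R.from_rotvec([0,0,az]).as_matrix()
    d=M2.T@(np.array([x,y,z])-p)*1000
    tilt=np.cross(M[:,2],[0,0,-1]); tl=np.degrees(M2.T@tilt)
    print("az %.1f shift"%np.degrees(az),d.round(1),"tilt fix",tl.round(2),"pos",p.round(4),"j7",o["joint_pos"][6].round(2),"w",o["grip_width"],"t",o["clock"])
E
python3 - <<'E'
from h import *
import pickle
d=pickle.load(open("c0.pkl","rb"));t=d["top"]
print("tips",tcp_to_tips)
c=np.array([(178,112),(435,160),(378,470),(122,420)])/8+[305,125]
P=np.array([ray(t,u,.012) for u in c]);print(P.round(4),"centre",P.mean(0).round(4))
print([np.linalg.norm(P[i]-P[(i+1)%4]).round(4) for i in range(4)])
x=P[0]+P[1]-P[2]-P[3];print("yaw",np.degrees(np.arctan2(x[1],x[0])))
go(.638,.218,.2,0.)
E
```

```text
tips 0.011
[[ 0.688  -0.1912  0.012 ]
 [ 0.6755 -0.2856  0.012 ]
 [ 0.5575 -0.2673  0.012 ]
 [ 0.5703 -0.1748  0.012 ]] centre [ 0.6228 -0.2297  0.012 ]
[np.float64(0.0953), np.float64(0.1193), np.float64(0.0934), np.float64(0.1189)]
yaw -8.38838806198697
az 71.1 shift [-373.   435.7   42. ] tilt fix [-0.02  0.06 -0.  ] pos [0.2023 0.5911 0.2417] j7 -0.09 w 0.9979416527247232 t 0.15
```

Request:
apply_moves:
  rows:
    - {"az": 7.1,"gripper": 0}
    - {"az": 7.1}
    - {"az": 7.1}
    - {"az": 7.1}
    - {"az": 7.1}

```text
invalid input at $.rows[0]: expected keys x, y, z, ax, ay, az, gripper
```

Request:
apply_moves:
  rows:
    - {"az": 7.1}
    - {"az": 7.1}
    - {"az": 7.1}
    - {"az": 7.1}
    - {"az": 7.1}

```text
invalid input at $.rows[0]: expected keys x, y, z, ax, ay, az, gripper
```

Request:
apply_moves:
  rows:
    - {"az": 7.1}
    - {"az": 1.4}
    - {}
    - {}

```text
invalid input at $.rows[0]: expected keys x, y, z, ax, ay, az, gripper
```

```bash
python3 -c "
from h import *
go(.638,.218,.2,np.radians(-8.4))"
```

```text
az 79.5 shift [-305.4  485.5   42. ] tilt fix [-0.01  0.06 -0.  ] pos [0.2023 0.5911 0.2417] j7 -0.09 w 0.9979416527247232 t 0.15
```

Request:
apply_moves:
  rows:
    - {"x": 0,"y": 0,"z": 0,"ax": 0,"ay": 0,"az": 7.1,"gripper": 0}
    - {"x": 0,"y": 0,"z": 0,"ax": 0,"ay": 0,"az": 7.1,"gripper": 0}
    - {"x": 0,"y": 0,"z": 0,"ax": 0,"ay": 0,"az": 7.1,"gripper": 0}
    - {"x": 0,"y": 0,"z": 0,"ax": 0,"ay": 0,"az": 7.1,"gripper": 0}
    - {"x": 0,"y": 0,"z": 0,"ax": 0,"ay": 0,"az": 7.1,"gripper": 0}

```text
clock: 0.57
position: [0.2024, 0.5912, 0.242]
ee_rot: [0.46, 0.888, -0.0, 0.0]
ft_force: [-1.1, 0.9, -0.0]
grip_width: 0.998
grasp_force: 0.0
```

Request:
apply_moves:
  rows:
    - {"x": 0,"y": 0,"z": 0,"ax": 0,"ay": 0,"az": 7.1,"gripper": 0}
    - {"x": 0,"y": 0,"z": 0,"ax": 0,"ay": 0,"az": 7.1,"gripper": 0}
    - {"x": 0,"y": 0,"z": 0,"ax": 0,"ay": 0,"az": 7.1,"gripper": 0}
    - {"x": 0,"y": 0,"z": 0,"ax": 0,"ay": 0,"az": 7.1,"gripper": 0}
    - {"x": 0,"y": 0,"z": 0,"ax": 0,"ay": 0,"az": 7.1,"gripper": 0}

```text
clock: 0.98
position: [0.2023, 0.5912, 0.242]
ee_rot: [0.709, 0.706, -0.0, 0.0]
ft_force: [-0.3, -0.5, 0.5]
grip_width: 1.004
grasp_force: 0.0
```

Request:
apply_moves:
  rows:
    - {"x": 0,"y": 0,"z": 0,"ax": 0,"ay": 0,"az": 7.1,"gripper": 0}
    - {"x": 0,"y": 0,"z": 0,"ax": 0,"ay": 0,"az": 1.4,"gripper": 0}
    - {"x": 0,"y": 0,"z": 0,"ax": 0,"ay": 0,"az": 0,"gripper": 0}

```text
clock: 1.23
position: [0.2022, 0.5913, 0.2421]
ee_rot: [0.756, 0.654, -0.0, 0.0]
ft_force: [0.3, -0.2, -0.2]
grip_width: 0.993
grasp_force: 0.0
```

```bash
python3 -c "
from h import *
go(.638,.218,.2,np.radians(-8.4))"
```

```text
az 0.1 shift [-305.6  485.6   42.2] tilt fix [0.   0.02 0.  ] pos [0.2022 0.5913 0.2421] j7 -1.43 w 0.9931377650292164 t 1.2333
```

Request:
apply_moves:
  rows:
    - {"x": -20.4,"y": 32.4,"z": 0,"ax": 0,"ay": 0,"az": 0,"gripper": 0}
    - {"x": -20.4,"y": 32.4,"z": 0,"ax": 0,"ay": 0,"az": 0,"gripper": 0}
    - {"x": -20.4,"y": 32.4,"z": 0,"ax": 0,"ay": 0,"az": 0,"gripper": 0}
    - {"x": -20.4,"y": 32.4,"z": 0,"ax": 0,"ay": 0,"az": 0,"gripper": 0}
    - {"x": -20.4,"y": 32.4,"z": 0,"ax": 0,"ay": 0,"az": 0,"gripper": 0}

```text
clock: 1.65
position: [0.3489, 0.4654, 0.2424]
ee_rot: [0.755, 0.655, 0.0, -0.0]
ft_force: [0.3, 0.5, -0.6]
grip_width: 1.0
grasp_force: 0.0
```

Request:
apply_moves:
  rows:
    - {"x": -20.4,"y": 32.4,"z": 0,"ax": 0,"ay": 0,"az": 0,"gripper": 0}
    - {"x": -20.4,"y": 32.4,"z": 0,"ax": 0,"ay": 0,"az": 0,"gripper": 0}
    - {"x": -20.4,"y": 32.4,"z": 0,"ax": 0,"ay": 0,"az": 0,"gripper": 0}
    - {"x": -20.4,"y": 32.4,"z": 0,"ax": 0,"ay": 0,"az": 0,"gripper": 0}
    - {"x": -20.4,"y": 32.4,"z": 0,"ax": 0,"ay": 0,"az": 0,"gripper": 0}

```text
clock: 2.07
position: [0.4943, 0.3407, 0.2424]
ee_rot: [0.755, 0.655, 0.0, -0.0]
ft_force: [1.1, 1.2, -0.1]
grip_width: 0.999
grasp_force: 0.0
```

Request:
apply_moves:
  rows:
    - {"x": -20.4,"y": 32.4,"z": 8,"ax": 0,"ay": 0,"az": 0,"gripper": 0}
    - {"x": -20.4,"y": 32.4,"z": 8,"ax": 0,"ay": 0,"az": 0,"gripper": 0}
    - {"x": -20.4,"y": 32.4,"z": 8,"ax": 0,"ay": 0,"az": 0,"gripper": 0}
    - {"x": -20.4,"y": 32.4,"z": 8,"ax": 0,"ay": 0,"az": 0,"gripper": 0}
    - {"x": -20.4,"y": 32.4,"z": 8,"ax": 0,"ay": 0,"az": 0,"gripper": 0}

```text
clock: 2.48
position: [0.6396, 0.2164, 0.2018]
ee_rot: [0.755, 0.655, 0.0, -0.0]
ft_force: [0.4, 1.1, 0.1]
grip_width: 1.005
grasp_force: 0.0
```

Request:
apply_moves:
  rows:
    - {"x": 0,"y": 0,"z": 0,"ax": 0,"ay": 0,"az": 0,"gripper": 0}
    - {"x": 0,"y": 0,"z": 0,"ax": 0,"ay": 0,"az": 0,"gripper": 0}

```text
clock: 2.65
position: [0.6396, 0.2146, 0.2011]
ee_rot: [0.757, 0.653, -0.001, 0.0]
ft_force: [-0.0, -0.3, -0.0]
grip_width: 0.999
grasp_force: 0.0
```

```bash
python3 - <<'E'
from h import *
import pickle
c=camera("wrist");pickle.dump(c,open("c1.pkl","wb"));save(c,"w1.png",None,1.5)
go(.638,.218,.2,np.radians(-8.4))
print(proj(c,[.638,.218,.02]))
E
```

```text
az 0.1 shift [ 0.9 -0.8  1.7] tilt fix [-0.05  0.02  0.  ] pos [0.6387 0.217  0.2017] j7 -0.41 w 0.9992948261647322 t 2.7
[[250.69452482 172.70564229]]
```

View pics/w1.png

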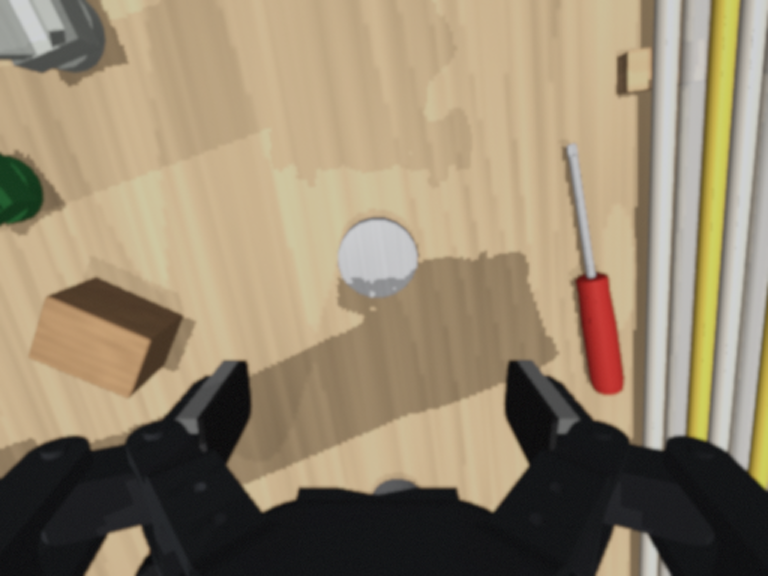

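```bash
python3 - <<'E'
from h import *
import pickle
c=pickle.load(open("c1.pkl","rb"))
print(ray(c,(252,171.3),.02).round(4))
Rm=R.from_rotvec(c["rvec"]).as_matrix();o=-Rm.T@c["tvec"]
print("cam",o.round(4),"axis",Rm[2].round(3),K(c)[0,0])
for z in np.arange(.185,.215,.005):
  a,b=[ray(c,(u/1.5,362/1.5),z) for u in(247,507)]
  print(z.round(3),np.linalg.norm(a-b).round(4))
E
```

```text
[0.6397 0.2194 0.02  ]
cam [0.6491 0.2832 0.3327] axis [-0.043 -0.274 -0.961] 285.8414977705772
0.185 0.0979
0.19 0.0946
0.195 0.0913
0.2 0.088
0.205 0.0847
0.21 0.0814
```

```bash
python3 -c "
from h import *
go(.639,.2188,.011,np.radians(-8.4))"
```

```text
az 0.1 shift [  1.9   0.2 190.7] tilt fix [-0.05  0.02  0.  ] pos [0.6387 0.217  0.2017] j7 -0.41 w 0.9992948261647322 t 2.7
```

Request:
apply_moves:
  rows:
    - {"x": 1.9,"y": 0,"z": 38,"ax": 0,"ay": 0,"az": 0,"gripper": 0}
    - {"x": 0,"y": 0,"z": 38,"ax": 0,"ay": 0,"az": 0,"gripper": 0}
    - {"x": 0,"y": 0,"z": 38,"ax": 0,"ay": 0,"az": 0,"gripper": 0}
    - {"x": 0,"y": 0,"z": 30,"ax": 0,"ay": 0,"az": 0,"gripper": 0}
    - {"x": 0,"y": 0,"z": 20,"ax": 0,"ay": 0,"az": 0,"gripper": 0}

```text
clock: 3.12
position: [0.6361, 0.2215, 0.0351]
ee_rot: [0.755, 0.655, -0.001, -0.001]
ft_force: [0.2, -1.0, 0.3]
grip_width: 1.001
grasp_force: 0.0
```

Request:
apply_moves:
  rows:
    - {"x": 0,"y": 0,"z": 14,"ax": 0,"ay": 0,"az": 0,"gripper": 0}
    - {"x": 0,"y": 0,"z": 8,"ax": 0,"ay": 0,"az": 0,"gripper": 0}
    - {"x": 0,"y": 0,"z": 4,"ax": 0,"ay": 0,"az": 0,"gripper": 0}
    - {"x": 0,"y": 0,"z": 0,"ax": 0,"ay": 0,"az": 0,"gripper": 0}
    - {"x": 0,"y": 0,"z": 0,"ax": 0,"ay": 0,"az": 0,"gripper": 0}

```text
clock: 3.53
position: [0.6396, 0.2201, 0.0138]
ee_rot: [0.757, 0.654, 0.001, 0.0]
ft_force: [-0.4, 0.0, 0.3]
grip_width: 1.0
grasp_force: 0.0
```

```bash
python3 -c "
from h import *
go(.639,.2188,.011,np.radians(-8.4))"
```

```text
az 0.0 shift [-1.4 -0.4  2.8] tilt fix [ 0.1  -0.07 -0.  ] pos [0.6396 0.2201 0.0138] j7 -0.37 w 0.9995998586353579 t 3.5333
```

Request:
apply_moves:
  rows:
    - {"x": -1,"y": 0,"z": 2,"ax": 0,"ay": 0,"az": 0,"gripper": 0}
    - {"x": 0,"y": 0,"z": 0,"ax": 0,"ay": 0,"az": 0,"gripper": 1}
    - {"x": 0,"y": 0,"z": 0,"ax": 0,"ay": 0,"az": 0,"gripper": 1}
    - {"x": 0,"y": 0,"z": 0,"ax": 0,"ay": 0,"az": 0,"gripper": 1}
    - {"x": 0,"y": 0,"z": 0,"ax": 0,"ay": 0,"az": 0,"gripper": 1}
  newtons: 60

```text
clock: 3.95
position: [0.6393, 0.2187, 0.0116]
ee_rot: [0.757, 0.653, 0.001, 0.0]
ft_force: [-0.9, -1.0, 6.4]
grip_width: 0.677
grasp_force: 64.3
```

Request:
apply_moves:
  rows:
    - {"x": 0,"y": 0,"z": 0,"ax": 0,"ay": 0,"az": 0,"gripper": 1}
    - {"x": 0,"y": 0,"z": 0,"ax": 0,"ay": 0,"az": 0,"gripper": 1}
    - {"x": 0,"y": 0,"z": 0,"ax": 0,"ay": 0,"az": 0,"gripper": 1}

```text
clock: 4.2
position: [0.6394, 0.2187, 0.0116]
ee_rot: [0.757, 0.653, 0.001, 0.0]
ft_force: [-1.1, -1.0, 7.0]
grip_width: 0.678
grasp_force: 64.3
```

Request:
apply_moves:
  rows:
    - {"x": 0,"y": 0,"z": -10,"ax": 0,"ay": 0,"az": 0,"gripper": 1}
    - {"x": 0,"y": 0,"z": -30,"ax": 0,"ay": 0,"az": 0,"gripper": 1}
    - {"x": 0,"y": 0,"z": -40,"ax": 0,"ay": 0,"az": 0,"gripper": 1}
    - {"x": 0,"y": 0,"z": -40,"ax": 0,"ay": 0,"az": 0,"gripper": 1}
    - {"x": 0,"y": 0,"z": -40,"ax": 0,"ay": 0,"az": 0,"gripper": 1}

```text
clock: 4.62
position: [0.638, 0.2182, 0.1723]
ee_rot: [0.757, 0.653, -0.0, -0.0]
ft_force: [0.9, -0.0, -3.6]
grip_width: 0.677
grasp_force: 65.6
```

```bash
python3 -c "
from h import *
go(.6228,-.2297,.18,np.radians(-8.4))"
```

```text
az -0.0 shift [-445.3   50.4   -7.6] tilt fix [-0.05  0.03  0.  ] pos [0.638  0.2182 0.1723] j7 -0.41 w 0.6766886762882292 t 4.6167
```

12 rows of about -37, 4.2.

Request:
apply_moves:
  rows:
    - {"x": -20,"y": 2,"z": -8,"ax": 0,"ay": 0,"az": 0,"gripper": 1}
    - {"x": -36,"y": 4,"z": 0,"ax": 0,"ay": 0,"az": 0,"gripper": 1}
    - {"x": -36,"y": 4,"z": 0,"ax": 0,"ay": 0,"az": 0,"gripper": 1}
    - {"x": -36,"y": 4,"z": 0,"ax": 0,"ay": 0,"az": 0,"gripper": 1}
    - {"x": -36,"y": 4,"z": 0,"ax": 0,"ay": 0,"az": 0,"gripper": 1}

```text
clock: 5.03
position: [0.6318, 0.052, 0.1787]
ee_rot: [0.757, 0.654, -0.0, -0.0]
ft_force: [1.2, -0.7, -3.7]
grip_width: 0.678
grasp_force: 65.9
```

Request:
apply_moves:
  rows:
    - {"x": -36,"y": 4,"z": 0,"ax": 0,"ay": 0,"az": 0,"gripper": 1}
    - {"x": -36,"y": 4,"z": 0,"ax": 0,"ay": 0,"az": 0,"gripper": 1}
    - {"x": -36,"y": 4,"z": 0,"ax": 0,"ay": 0,"az": 0,"gripper": 1}
    - {"x": -36,"y": 4,"z": 0,"ax": 0,"ay": 0,"az": 0,"gripper": 1}
    - {"x": -36,"y": 4,"z": 0,"ax": 0,"ay": 0,"az": 0,"gripper": 1}

```text
clock: 5.45
position: [0.6253, -0.1289, 0.1787]
ee_rot: [0.757, 0.653, 0.0, -0.0]
ft_force: [1.4, 0.3, -4.0]
grip_width: 0.678
grasp_force: 65.9
```

Request:
apply_moves:
  rows:
    - {"x": -36,"y": 4,"z": 0,"ax": 0,"ay": 0,"az": 0,"gripper": 1}
    - {"x": -36,"y": 4,"z": 0,"ax": 0,"ay": 0,"az": 0,"gripper": 1}
    - {"x": -29,"y": 4,"z": 0,"ax": 0,"ay": 0,"az": 0,"gripper": 1}
    - {"x": 0,"y": 0,"z": 0,"ax": 0,"ay": 0,"az": 0,"gripper": 1}
    - {"x": 0,"y": 0,"z": 0,"ax": 0,"ay": 0,"az": 0,"gripper": 1}

```text
clock: 5.87
position: [0.6219, -0.2317, 0.1784]
ee_rot: [0.758, 0.652, -0.001, 0.0]
ft_force: [-0.3, 1.7, -3.2]
grip_width: 0.678
grasp_force: 65.7
```

```bash
python3 - <<'E'
from h import *
import pickle
c=camera("wrist");pickle.dump(c,open("c2.pkl","wb"));save(c,"w2.png",None,1.5)
go(.6228,-.2297,.18,np.radians(-8.4))
a=np.radians(-8.4);X=np.array([np.cos(a),np.sin(a),0]);Y=np.array([-X[1],X[0],0]);S=np.array([.6228,-.2297,0])
for q in(.06,.048),(.06,-.048),(-.06,-.048),(-.06,.048): print(proj(c,S+q[0]*X+q[1]*Y+[0,0,.012])[0]*1.5)
print("rim",[(proj(c,S+s*.036*Y+[0,0,.082])[0]*1.5).round() for s in(1,-1)])
E
```

```text
az -0.1 shift [-0.3  0.2 -1.7] tilt fix [-0.04 -0.03 -0.  ] pos [ 0.6227 -0.2293  0.1783] j7 0.32 w 0.6782073476834218 t 5.9167
[467.5872968  195.57884111]
[460.85032453 327.8109141 ]
[299.20211928 328.64957549]
[291.28767887 196.66216546]
rim [array([380., 228.]), array([381., 353.])]
```

View pics/w2.png

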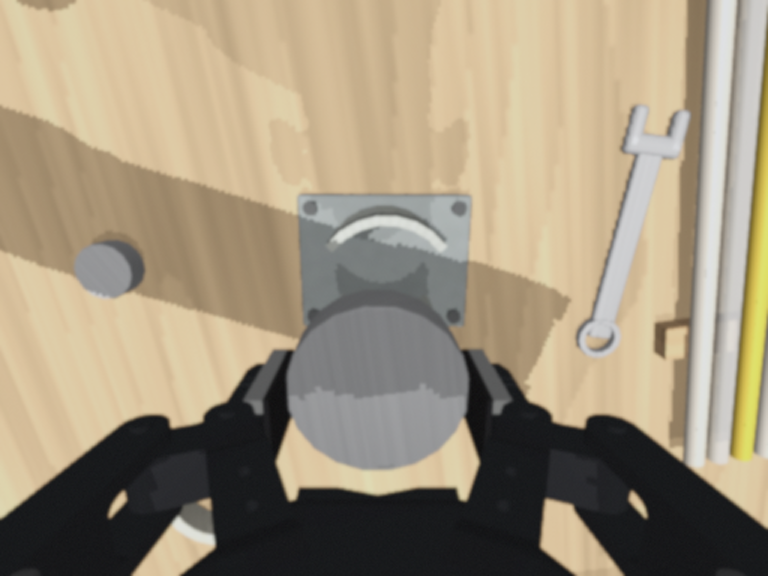

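```bash
python3 - <<'E'
from h import *
import pickle
c=pickle.load(open("c2.pkl","rb"))
save(c,"w2c.png",(190,125,320,222),6)
f=lambda p:((proj(c,p)-[190,125])*6).round()
a=np.radians(-8.4);X=np.array([np.cos(a),np.sin(a),0]);Y=np.array([-X[1],X[0],0]);S=np.array([.6228,-.2297,0])
print("wall ends y=+22 in/out +x, -x, top",f([S+x*X+y*Y+[0,0,.082] for x,y in((.0285,.022),(.0347,.022),(-.0285,.022),(-.0347,.022),(0,.036),(0,.041))]))
print("base",f([S+x*X+y*Y+[0,0,.012] for x,y in((.06,.048),(.06,-.048),(-.06,-.048),(-.06,.048))]))
P=np.array([.6227,-.2293,.1783+.009])
t=np.radians(range(0,360,5));print("disc extents",(proj(c,[P+.03*np.cos(s)*X+.03*np.sin(s)*Y for s in t])*1.5)[[0,18,36,54]])
E
```

```text
wall ends y=+22 in/out +x, -x, top [[591. 264.]
 [637. 263.]
 [169. 266.]
 [124. 266.]
 [380. 161.]
 [380. 123.]]
base [[730.  32.]
 [703. 561.]
 [ 57. 565.]
 [ 25.  37.]]
disc extents [[475.95559859 384.41793458]
 [381.30252413 294.52759046]
 [287.41674104 385.31877845]
 [381.90464505 464.88869009]]
```

View pics/w2c.png

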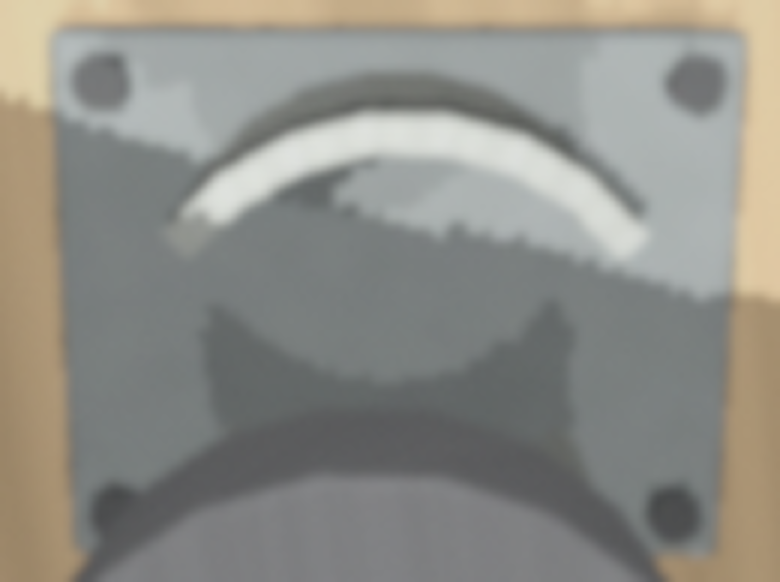

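Request:
apply_moves:
  rows:
    - {"x": 1,"y": 3,"z": 20,"ax": 0,"ay": 0,"az": 0,"gripper": 1}
    - {"x": 0,"y": 0,"z": 30,"ax": 0,"ay": 0,"az": 0,"gripper": 1}
    - {"x": 0,"y": 0,"z": 22,"ax": 0,"ay": 0,"az": 0,"gripper": 1}
    - {"x": 0,"y": 0,"z": 0,"ax": 0,"ay": 0,"az": 0,"gripper": 1}
    - {"x": 0,"y": 0,"z": 0,"ax": 0,"ay": 0,"az": 0,"gripper": 1}

```text
clock: 6.33
position: [0.626, -0.2266, 0.1058]
ee_rot: [0.756, 0.654, -0.0, -0.001]
ft_force: [0.2, -0.4, -2.3]
grip_width: 0.679
grasp_force: 65.6
```

```bash
python3 - <<'E'
from h import *
import pickle
d={n:camera(n) for n in("scene","wrist")};pickle.dump(d,open("c3.pkl","wb"))
A=cv2.resize(d["wrist"]["color"][130:330,150:350],(600,600),interpolation=cv2.INTER_CUBIC)
u,v=proj(d["scene"],[.6228,-.2297,.08])[0].astype(int);print(u,v)
B=cv2.resize(d["scene"]["color"][v-75:v+75,u-25:u+25],(200,600),interpolation=cv2.INTER_CUBIC)
cv2.imwrite("pics/w3.png",np.hstack([A,B])[:,:,::-1])
go(.6228,-.2297,.18,np.radians(-8.4))
E
```

```text
186 250
az 0.1 shift [ -2.4  -4.1 -71.8] tilt fix [ 0.13 -0.   -0.  ] pos [ 0.6273 -0.228   0.1082] j7 0.34 w 0.6747808912360532 t 6.4333
```

View pics/w3.png

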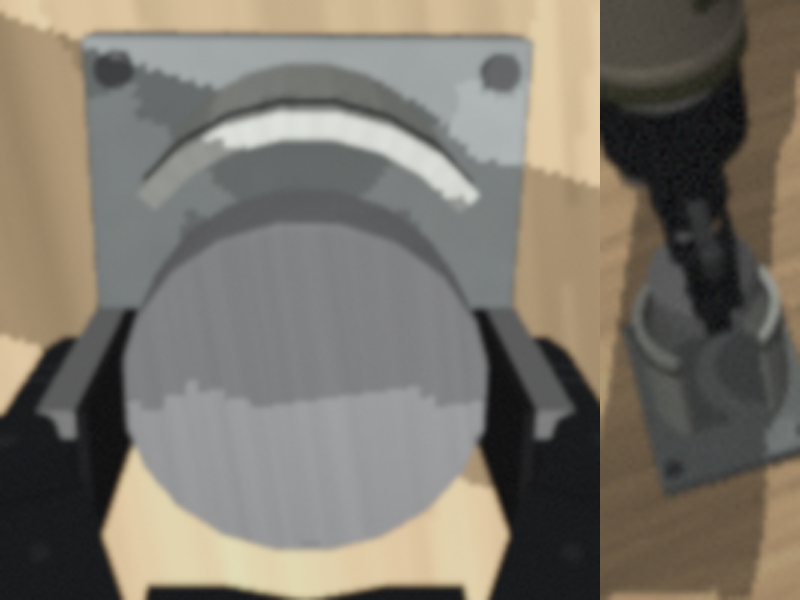

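```bash
python3 - <<'E'
from h import *
import pickle
c=pickle.load(open("c3.pkl","rb"))["wrist"]
g=lambda u,v,z:ray(c,(u/3+150,v/3+130),z)
a=np.radians(-8.4);X=np.array([np.cos(a),np.sin(a),0]);Y=np.array([-X[1],X[0],0])
D=(g(306,222,.116)+g(306,548,.116))/2;print("disc dia",np.linalg.norm(g(306,222,.116)-g(306,548,.116)))
for n,p,r in(("in",g(309,140,.082),.036),("out",g(309,104,.082),.041),("base",g(307,35,.012),.048)): print(n,((p-r*Y-D)@X*1000).round(1),((p-r*Y-D)@Y*1000).round(1))
E
```

```text
disc dia 0.05811984966023414
in 0.6 -1.9
out 0.6 -0.0
base 0.4 -1.4
```

Request:
apply_moves:
  rows:
    - {"x": -1,"y": 0.5,"z": 10,"ax": 0,"ay": 0,"az": 0,"gripper": 1}
    - {"x": 0,"y": 0,"z": 15,"ax": 0,"ay": 0,"az": 0,"gripper": 1}
    - {"x": 0,"y": 0,"z": 15,"ax": 0,"ay": 0,"az": 0,"gripper": 1}
    - {"x": 0,"y": 0,"z": 0,"ax": 0,"ay": 0,"az": 0,"gripper": 1}

```text
clock: 6.77
position: [0.6255, -0.2288, 0.0639]
ee_rot: [0.757, 0.654, -0.001, -0.001]
ft_force: [-0.7, 0.1, -4.1]
grip_width: 0.674
grasp_force: 65.7
```

Request:
apply_moves:
  rows:
    - {"x": 0,"y": 0,"z": 15,"ax": 0,"ay": 0,"az": 0,"gripper": 1}
    - {"x": 0,"y": 0,"z": 14,"ax": 0,"ay": 0,"az": 0,"gripper": 1}
    - {"x": 0,"y": 0,"z": 8,"ax": 0,"ay": 0,"az": 0,"gripper": 1}
    - {"x": 0,"y": 0,"z": 0,"ax": 0,"ay": 0,"az": 0,"gripper": 1}
    - {"x": 0,"y": 0,"z": 0,"ax": 0,"ay": 0,"az": 0,"gripper": 1}

```text
clock: 7.18
position: [0.6263, -0.2294, 0.0288]
ee_rot: [0.757, 0.653, -0.0, -0.0]
ft_force: [0.4, 0.2, -2.6]
grip_width: 0.679
grasp_force: 65.9
```

Request:
apply_moves:
  rows:
    - {"x": 0,"y": 0,"z": 2.5,"ax": 0,"ay": 0,"az": 0,"gripper": 1}
    - {"x": 0,"y": 0,"z": 0,"ax": 0,"ay": 0,"az": 0,"gripper": 1}
    - {"x": 0,"y": 0,"z": 0,"ax": 0,"ay": 0,"az": 0,"gripper": 1}

```text
clock: 7.43
position: [0.6269, -0.2296, 0.0272]
ee_rot: [0.757, 0.653, 0.0, 0.0]
ft_force: [-0.6, -0.5, -3.5]
grip_width: 0.678
grasp_force: 65.9
```

Request:
apply_moves:
  rows:
    - {"x": 0,"y": 0,"z": 1.5,"ax": 0,"ay": 0,"az": 0,"gripper": 1}
    - {"x": 0,"y": 0,"z": 0,"ax": 0,"ay": 0,"az": 0,"gripper": 1}
    - {"x": 0,"y": 0,"z": 0,"ax": 0,"ay": 0,"az": 0,"gripper": 1}

```text
clock: 7.68
position: [0.6266, -0.2295, 0.0253]
ee_rot: [0.757, 0.653, 0.0, -0.0]
ft_force: [0.5, -0.3, -3.5]
grip_width: 0.679
grasp_force: 65.9
```

Request:
apply_moves:
  rows:
    - {"x": 0,"y": 0,"z": 1,"ax": 0,"ay": 0,"az": 0,"gripper": 1}
    - {"x": 0,"y": 0,"z": 0,"ax": 0,"ay": 0,"az": 0,"gripper": 1}
    - {"x": 0,"y": 0,"z": 0,"ax": 0,"ay": 0,"az": 0,"gripper": 1}

```text
clock: 7.93
position: [0.6265, -0.2295, 0.0242]
ee_rot: [0.757, 0.653, -0.0, -0.0]
ft_force: [-0.4, -0.2, -3.4]
grip_width: 0.677
grasp_force: 65.9
```

Request:
apply_moves:
  rows:
    - {"x": 0,"y": 0,"z": 0.8,"ax": 0,"ay": 0,"az": 0,"gripper": 1}
    - {"x": 0,"y": 0,"z": 0,"ax": 0,"ay": 0,"az": 0,"gripper": 1}
    - {"x": 0,"y": 0,"z": 0,"ax": 0,"ay": 0,"az": 0,"gripper": 1}

```text
clock: 8.18
position: [0.6267, -0.2295, 0.0237]
ee_rot: [0.757, 0.653, 0.0, 0.0]
ft_force: [-0.5, 0.4, -1.9]
grip_width: 0.675
grasp_force: 66.2
```

Request:
apply_moves:
  rows:
    - {"x": 0,"y": 0,"z": 0.3,"ax": 0,"ay": 0,"az": 0,"gripper": 1}
    - {"x": 0,"y": 0,"z": 0,"ax": 0,"ay": 0,"az": 0,"gripper": 0}
    - {"x": 0,"y": 0,"z": 0,"ax": 0,"ay": 0,"az": 0,"gripper": 0}
    - {"x": 0,"y": 0,"z": 0,"ax": 0,"ay": 0,"az": 0,"gripper": 0}
    - {"x": 0,"y": 0,"z": 0,"ax": 0,"ay": 0,"az": 0,"gripper": 0}

```text
clock: 8.6
position: [0.6267, -0.2295, 0.0233]
ee_rot: [0.757, 0.653, 0.0, 0.0]
ft_force: [0.7, 1.1, -0.4]
grip_width: 1.006
grasp_force: 0.0
```

Request:
apply_moves:
  rows:
    - {"x": 0,"y": 0,"z": 0,"ax": 0,"ay": 0,"az": 0,"gripper": 0}
    - {"x": 0,"y": 0,"z": -10,"ax": 0,"ay": 0,"az": 0,"gripper": 0}
    - {"x": 0,"y": 0,"z": -20,"ax": 0,"ay": 0,"az": 0,"gripper": 0}
    - {"x": 0,"y": 0,"z": -35,"ax": 0,"ay": 0,"az": 0,"gripper": 0}
    - {"x": 0,"y": 0,"z": -40,"ax": 0,"ay": 0,"az": 0,"gripper": 0}

```text
clock: 9.02
position: [0.6254, -0.2291, 0.1283]
ee_rot: [0.757, 0.653, -0.001, -0.001]
ft_force: [1.5, 0.3, 0.1]
grip_width: 0.998
grasp_force: 0.0
```

Request:
apply_moves:
  rows:
    - {"x": 0,"y": 0,"z": -35,"ax": 0,"ay": 0,"az": 0,"gripper": 0}
    - {"x": 0,"y": 0,"z": -20,"ax": 0,"ay": 0,"az": 0,"gripper": 0}
    - {"x": 0,"y": 0,"z": 0,"ax": 0,"ay": 0,"az": 0,"gripper": 0}
    - {"x": 0,"y": 0,"z": 0,"ax": 0,"ay": 0,"az": 0,"gripper": 0}

```text
clock: 9.35
position: [0.6272, -0.2298, 0.1852]
ee_rot: [0.757, 0.653, 0.001, 0.001]
ft_force: [-0.5, 0.8, -0.8]
grip_width: 0.996
grasp_force: 0.0
```

```bash
python3 - <<'E'
from h import *
import pickle
c=camera("wrist");pickle.dump(c,open("c4.pkl","wb"));save(c,"w4.png",(150,100,350,250),4)
a=np.radians(-8.4);X=np.array([np.cos(a),np.sin(a),0]);Y=np.array([-X[1],X[0],0]);S=np.array([.6266,-.2295,0])
go(.6214,-.0162,.185,a)
t=np.radians([0,90,180,270])
print("disc",((proj(c,[S+.03*np.cos(s)*X+.03*np.sin(s)*Y+[0,0,.032] for s in t])-[150,100])*4).round())
print("base",((proj(c,[S+x*X+y*Y+[0,0,.012] for x,y in((.06,.048),(.06,-.048),(-.06,-.048),(-.06,.048))])-[150,100])*4).round())
E
```

```text
az 0.0 shift [210.2 -36.2  -1.5] tilt fix [ 0.02 -0.02 -0.  ] pos [ 0.6265 -0.2294  0.1834] j7 0.31 w 0.9958007711382698 t 9.4
disc [[523. 326.]
 [406. 209.]
 [289. 326.]
 [406. 437.]]
base [[635. 129.]
 [617. 473.]
 [195. 474.]
 [176. 130.]]
```

View pics/w4.png

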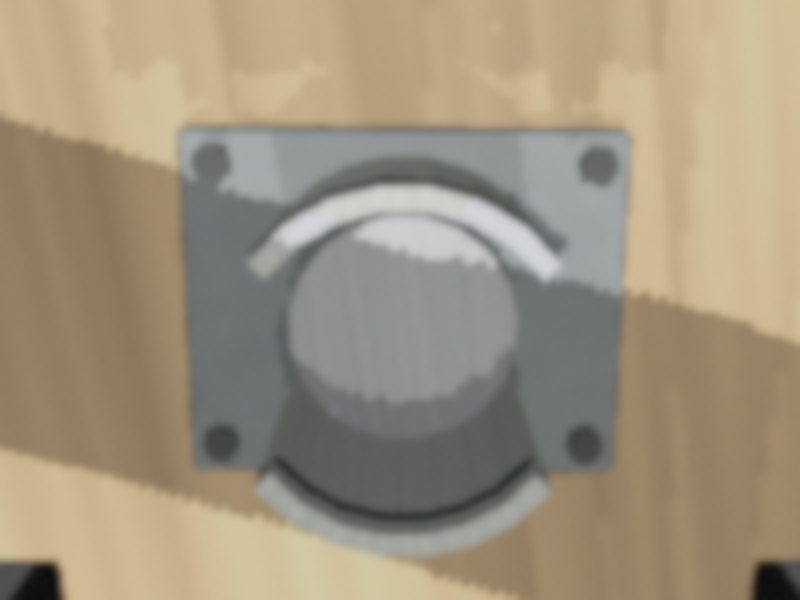

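Request:
apply_moves:
  rows:
    - {"x": 25,"y": -5,"z": 0,"ax": 0,"ay": 0,"az": 0,"gripper": 0}
    - {"x": 37,"y": -6,"z": 0,"ax": 0,"ay": 0,"az": 0,"gripper": 0}
    - {"x": 37,"y": -6,"z": 0,"ax": 0,"ay": 0,"az": 0,"gripper": 0}
    - {"x": 37,"y": -6,"z": 0,"ax": 0,"ay": 0,"az": 0,"gripper": 0}
    - {"x": 37,"y": -6,"z": 0,"ax": 0,"ay": 0,"az": 0,"gripper": 0}

```text
clock: 9.82
position: [0.622, -0.0523, 0.1816]
ee_rot: [0.757, 0.653, -0.001, -0.001]
ft_force: [1.0, 0.5, 0.6]
grip_width: 0.998
grasp_force: 0.0
```

Request:
apply_moves:
  rows:
    - {"x": 37,"y": -5,"z": 0,"ax": 0,"ay": 0,"az": 0,"gripper": 0}
    - {"x": 0,"y": 0,"z": 0,"ax": 0,"ay": 0,"az": 0,"gripper": 0}
    - {"x": 0,"y": 0,"z": 0,"ax": 0,"ay": 0,"az": 0,"gripper": 0}

```text
clock: 10.07
position: [0.6229, -0.0134, 0.1816]
ee_rot: [0.755, 0.655, -0.001, -0.001]
ft_force: [-0.7, -1.0, 0.8]
grip_width: 1.001
grasp_force: 0.0
```

```bash
cat >> h.py <<'E'
def disc(n,h=.02,near=None):
    c=camera("wrist");save(c,n,None,1.5)
    hsv=cv2.cvtColor(c["color"],cv2.COLOR_RGB2HSV)
    m=(hsv[:,:,1]<45).astype(np.uint8); m=cv2.morphologyEx(m&(hsv[:,:,2]>60),cv2.MORPH_OPEN,np.ones((3,3)))
    k,l,s,ce=cv2.connectedComponentsWithStats(m)
    q=proj(c,near)[0];print("predicted",q.round(1))
    for i in range(1,k):
        if s[i][4]>150 and np.hypot(*(ce[i]-q))<80:
            x,y,w,hh=s[i][:4];e=(x+w/2-.5,y+hh/2-.5)
            print(s[i],ce[i].round(1),"bbox ctr",e,ray(c,e,h).round(4))
E
python3 - <<'E'
from h import *
disc("w5.png",.02,[.6214,-.0162,.02]); go(.6214,-.0162,.185,np.radians(-8.4))
E
```

```text
predicted [251.9 182.7]
[ 230  158   47   47 1745] [252.8 181.2] bbox ctr (np.float64(253.0), np.float64(181.0)) [ 0.6228 -0.0146  0.02  ]
az 0.1 shift [-0.3 -1.5 -3.1] tilt fix [-0.12  0.04  0.  ] pos [ 0.6229 -0.0161  0.1819] j7 -0.05 w 1.00288283874924 t 10.1167
```

View pics/w5.png

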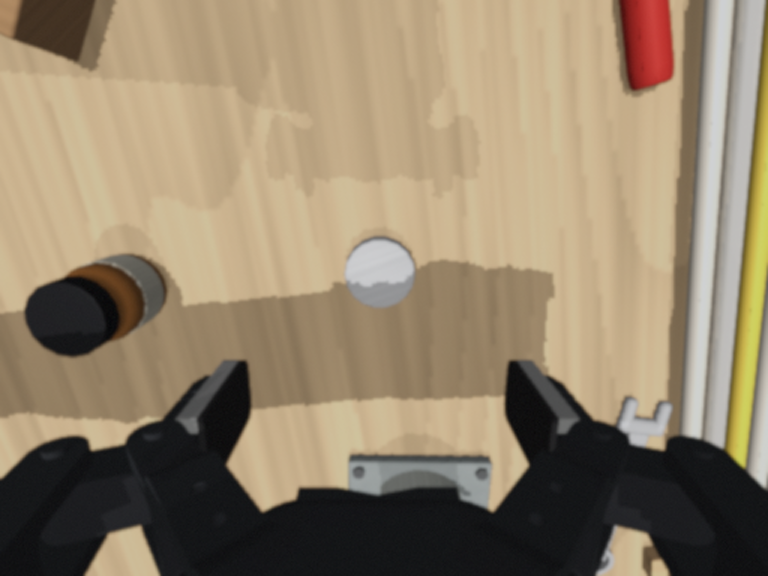

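Request:
apply_moves:
  rows:
    - {"x": 1,"y": 0,"z": 36,"ax": 0,"ay": 0,"az": 0,"gripper": 0}
    - {"x": 0,"y": 0,"z": 38,"ax": 0,"ay": 0,"az": 0,"gripper": 0}
    - {"x": 0,"y": 0,"z": 38,"ax": 0,"ay": 0,"az": 0,"gripper": 0}
    - {"x": 0,"y": 0,"z": 25,"ax": 0,"ay": 0,"az": 0,"gripper": 0}
    - {"x": 0,"y": 0,"z": 15,"ax": 0,"ay": 0,"az": 0,"gripper": 0}

```text
clock: 10.53
position: [0.6211, -0.0181, 0.0269]
ee_rot: [0.758, 0.652, -0.003, -0.001]
ft_force: [0.7, 0.4, 0.2]
grip_width: 1.005
grasp_force: 0.0
```

Request:
apply_moves:
  rows:
    - {"x": 0,"y": 0,"z": 10,"ax": 0,"ay": 0,"az": 0,"gripper": 0}
    - {"x": 0,"y": 0,"z": 6,"ax": 0,"ay": 0,"az": 0,"gripper": 0}
    - {"x": 0,"y": 0,"z": 0,"ax": 0,"ay": 0,"az": 0,"gripper": 0}
    - {"x": 0,"y": 0,"z": 0,"ax": 0,"ay": 0,"az": 0,"gripper": 0}
    - {"x": 0,"y": 0,"z": 0,"ax": 0,"ay": 0,"az": 0,"gripper": 0}

```text
clock: 10.95
position: [0.6246, -0.0161, 0.0165]
ee_rot: [0.757, 0.653, 0.001, 0.001]
ft_force: [0.3, 0.3, 0.7]
grip_width: 0.997
grasp_force: 0.0
```

Request:
apply_moves:
  rows:
    - {"x": 0.5,"y": -1,"z": 4,"ax": 0,"ay": 0,"az": 0,"gripper": 0}
    - {"x": 0,"y": 0,"z": 0,"ax": 0,"ay": 0,"az": 0,"gripper": 1}
    - {"x": 0,"y": 0,"z": 0,"ax": 0,"ay": 0,"az": 0,"gripper": 1}
    - {"x": 0,"y": 0,"z": 0,"ax": 0,"ay": 0,"az": 0,"gripper": 1}
    - {"x": 0,"y": 0,"z": 0,"ax": 0,"ay": 0,"az": 0,"gripper": 1}

```text
clock: 11.37
position: [0.6233, -0.0151, 0.012]
ee_rot: [0.757, 0.653, 0.0, 0.0]
ft_force: [-1.3, -0.2, 5.2]
grip_width: 0.562
grasp_force: 61.8
```

Request:
apply_moves:
  rows:
    - {"x": 0,"y": 0,"z": 0,"ax": 0,"ay": 0,"az": 0,"gripper": 1}
    - {"x": 0,"y": 0,"z": 0,"ax": 0,"ay": 0,"az": 0,"gripper": 1}
    - {"x": 0,"y": 0,"z": 0,"ax": 0,"ay": 0,"az": 0,"gripper": 1}
    - {"x": 0,"y": 0,"z": 0,"ax": 0,"ay": 0,"az": 0,"gripper": 1}

```text
clock: 11.7
position: [0.6233, -0.0151, 0.012]
ee_rot: [0.757, 0.653, 0.0, 0.0]
ft_force: [-1.4, 0.7, 6.3]
grip_width: 0.562
grasp_force: 61.8
```

Request:
apply_moves:
  rows:
    - {"x": 0,"y": 0,"z": -10,"ax": 0,"ay": 0,"az": 0,"gripper": 1}
    - {"x": 0,"y": 0,"z": -30,"ax": 0,"ay": 0,"az": 0,"gripper": 1}
    - {"x": 0,"y": 0,"z": -40,"ax": 0,"ay": 0,"az": 0,"gripper": 1}
    - {"x": 0,"y": 0,"z": -40,"ax": 0,"ay": 0,"az": 0,"gripper": 1}
    - {"x": 0,"y": 0,"z": -40,"ax": 0,"ay": 0,"az": 0,"gripper": 1}

```text
clock: 12.12
position: [0.6221, -0.0154, 0.1731]
ee_rot: [0.757, 0.653, -0.0, -0.0]
ft_force: [1.6, 0.1, -3.0]
grip_width: 0.56
grasp_force: 63.0
```

Request:
apply_moves:
  rows:
    - {"x": 0,"y": 0,"z": 0,"ax": 0,"ay": 0,"az": 0,"gripper": 1}
    - {"x": 0,"y": 0,"z": 0,"ax": 0,"ay": 0,"az": 0,"gripper": 1}

```text
clock: 12.28
position: [0.624, -0.0153, 0.174]
ee_rot: [0.757, 0.653, 0.002, 0.001]
ft_force: [-0.8, 0.0, -3.6]
grip_width: 0.559
grasp_force: 63.3
```

```bash
python3 -c "
from h import *
go(.6266,-.2295,.18,np.radians(-8.4))"
```

```text
az -0.0 shift [-211.5   33.9   -6.2] tilt fix [ 0.25 -0.08  0.  ] pos [ 0.624  -0.0153  0.174 ] j7 -0.05 w 0.558924804874831 t 12.2833
```

Request:
apply_moves:
  rows:
    - {"x": -25,"y": 4,"z": -6,"ax": 0,"ay": 0,"az": 0,"gripper": 1}
    - {"x": -37,"y": 6,"z": 0,"ax": 0,"ay": 0,"az": 0,"gripper": 1}
    - {"x": -37,"y": 6,"z": 0,"ax": 0,"ay": 0,"az": 0,"gripper": 1}
    - {"x": -37,"y": 6,"z": 0,"ax": 0,"ay": 0,"az": 0,"gripper": 1}
    - {"x": -37,"y": 6,"z": 0,"ax": 0,"ay": 0,"az": 0,"gripper": 1}

```text
clock: 12.7
position: [0.624, -0.1916, 0.1752]
ee_rot: [0.757, 0.654, -0.001, -0.001]
ft_force: [0.3, -0.5, -3.0]
grip_width: 0.563
grasp_force: 63.2
```

Request:
apply_moves:
  rows:
    - {"x": -38.5,"y": 6,"z": 0,"ax": 0,"ay": 0,"az": 0,"gripper": 1}
    - {"x": 0,"y": 0,"z": 0,"ax": 0,"ay": 0,"az": 0,"gripper": 1}
    - {"x": 0,"y": 0,"z": 0,"ax": 0,"ay": 0,"az": 0,"gripper": 1}
    - {"x": 0,"y": 0,"z": 0,"ax": 0,"ay": 0,"az": 0,"gripper": 1}
    - {"x": 0,"y": 0,"z": 0,"ax": 0,"ay": 0,"az": 0,"gripper": 1}

```text
clock: 13.12
position: [0.6255, -0.2276, 0.1759]
ee_rot: [0.756, 0.654, -0.0, -0.001]
ft_force: [-0.0, 0.3, -2.9]
grip_width: 0.56
grasp_force: 63.1
```

```bash
python3 -c "
from h import *
go(.6266,-.2295,.106,np.radians(-8.4))"
```

```text
az 0.1 shift [-1.8  1.5 69.9] tilt fix [-0.12 -0.07  0.  ] pos [ 0.6255 -0.2276  0.1759] j7 0.32 w 0.5601451401081597 t 13.1167
```

Request:
apply_moves:
  rows:
    - {"x": -1.5,"y": 1,"z": 25,"ax": 0,"ay": 0,"az": 0,"gripper": 1}
    - {"x": 0,"y": 0,"z": 25,"ax": 0,"ay": 0,"az": 0,"gripper": 1}
    - {"x": 0,"y": 0,"z": 20,"ax": 0,"ay": 0,"az": 0,"gripper": 1}
    - {"x": 0,"y": 0,"z": 0,"ax": 0,"ay": 0,"az": 0,"gripper": 1}
    - {"x": 0,"y": 0,"z": 0,"ax": 0,"ay": 0,"az": 0,"gripper": 1}

```text
clock: 13.53
position: [0.6261, -0.2293, 0.1064]
ee_rot: [0.756, 0.654, -0.001, -0.001]
ft_force: [-0.4, 0.7, -1.8]
grip_width: 0.56
grasp_force: 63.2
```

```bash
python3 - <<'E'
from h import *
go(.6266,-.2295,.047,np.radians(-8.4))
c=camera("wrist")
save(c,"w6.png",(150,130,350,280),4)
E
```

```text
az 0.1 shift [-0.1  0.7 59.4] tilt fix [-0.14 -0.04 -0.  ] pos [ 0.6261 -0.2293  0.1064] j7 0.34 w 0.5595409448692853 t 13.5333
```

View pics/w6.png

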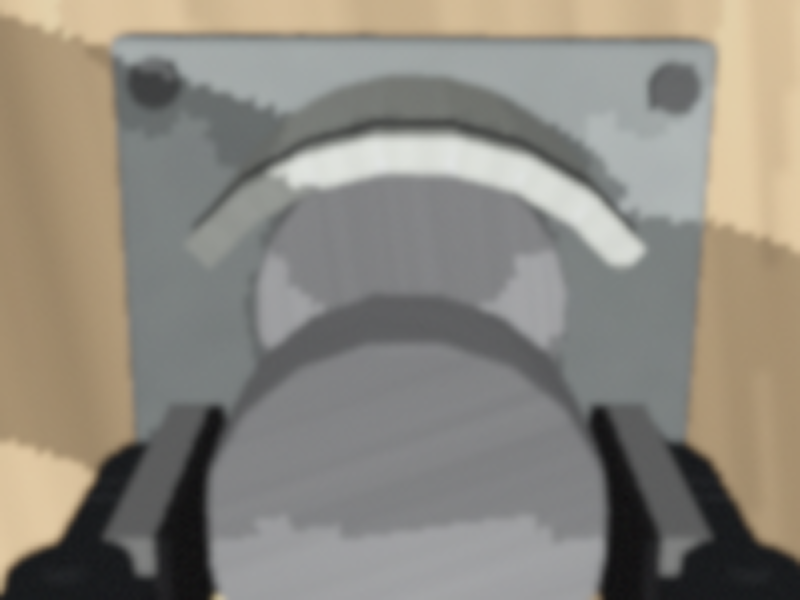

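Request:
apply_moves:
  rows:
    - {"x": 0,"y": 0.8,"z": 16,"ax": 0,"ay": 0,"az": 0,"gripper": 1}
    - {"x": 0,"y": 0,"z": 18,"ax": 0,"ay": 0,"az": 0,"gripper": 1}
    - {"x": 0,"y": 0,"z": 15,"ax": 0,"ay": 0,"az": 0,"gripper": 1}
    - {"x": 0,"y": 0,"z": 8,"ax": 0,"ay": 0,"az": 0,"gripper": 1}
    - {"x": 0,"y": 0,"z": 0,"ax": 0,"ay": 0,"az": 0,"gripper": 1}

```text
clock: 14.0
position: [0.6266, -0.2305, 0.0489]
ee_rot: [0.757, 0.654, -0.001, -0.001]
ft_force: [0.0, -0.2, -3.1]
grip_width: 0.561
grasp_force: 63.2
```

Request:
apply_moves:
  rows:
    - {"x": 0,"y": 0,"z": 2,"ax": 0,"ay": 0,"az": 0,"gripper": 1}
    - {"x": 0,"y": 0,"z": 0,"ax": 0,"ay": 0,"az": 0,"gripper": 1}
    - {"x": 0,"y": 0,"z": 0,"ax": 0,"ay": 0,"az": 0,"gripper": 1}

```text
clock: 14.25
position: [0.6277, -0.2314, 0.0492]
ee_rot: [0.757, 0.653, 0.0, 0.001]
ft_force: [-0.5, -0.5, -4.2]
grip_width: 0.561
grasp_force: 63.2
```

Request:
apply_moves:
  rows:
    - {"x": 0,"y": 0,"z": 1,"ax": 0,"ay": 0,"az": 0,"gripper": 1}
    - {"x": 0,"y": 0,"z": 0,"ax": 0,"ay": 0,"az": 0,"gripper": 1}
    - {"x": 0,"y": 0,"z": 0,"ax": 0,"ay": 0,"az": 0,"gripper": 1}

```text
clock: 14.5
position: [0.6273, -0.2311, 0.0475]
ee_rot: [0.757, 0.653, 0.0, 0.0]
ft_force: [0.1, 0.4, -3.6]
grip_width: 0.56
grasp_force: 63.2
```

Request:
apply_moves:
  rows:
    - {"x": 1.2,"y": 0,"z": 1.5,"ax": 0,"ay": 0,"az": 0,"gripper": 1}
    - {"x": 0,"y": 0,"z": 0,"ax": 0,"ay": 0,"az": 0,"gripper": 1}
    - {"x": 0,"y": 0,"z": 0,"ax": 0,"ay": 0,"az": 0,"gripper": 1}

```text
clock: 14.75
position: [0.6273, -0.2297, 0.0455]
ee_rot: [0.757, 0.654, -0.0, -0.0]
ft_force: [-0.6, 0.9, -2.6]
grip_width: 0.562
grasp_force: 63.2
```

Request:
apply_moves:
  rows:
    - {"x": 0,"y": 0,"z": 1,"ax": 0,"ay": 0,"az": 0,"gripper": 1}
    - {"x": 0,"y": 0,"z": 0,"ax": 0,"ay": 0,"az": 0,"gripper": 1}
    - {"x": 0,"y": 0,"z": 0,"ax": 0,"ay": 0,"az": 0,"gripper": 1}

```text
clock: 15.0
position: [0.6273, -0.2299, 0.0446]
ee_rot: [0.757, 0.653, -0.0, -0.0]
ft_force: [0.0, 0.2, -2.8]
grip_width: 0.565
grasp_force: 63.2
```

Request:
apply_moves:
  rows:
    - {"x": 0,"y": 0,"z": 0.6,"ax": 0,"ay": 0,"az": 0,"gripper": 1}
    - {"x": 0,"y": 0,"z": 0,"ax": 0,"ay": 0,"az": 0,"gripper": 1}
    - {"x": 0,"y": 0,"z": 0,"ax": 0,"ay": 0,"az": 0,"gripper": 1}

```text
clock: 15.25
position: [0.6274, -0.2299, 0.0441]
ee_rot: [0.757, 0.653, 0.0, -0.0]
ft_force: [-0.0, 0.4, -3.2]
grip_width: 0.558
grasp_force: 63.5
```

Request:
apply_moves:
  rows:
    - {"x": 0,"y": 0,"z": 0.5,"ax": 0,"ay": 0,"az": 0,"gripper": 1}
    - {"x": 0,"y": 0,"z": 0,"ax": 0,"ay": 0,"az": 0,"gripper": 1}
    - {"x": 0,"y": 0,"z": 0,"ax": 0,"ay": 0,"az": 0,"gripper": 1}

```text
clock: 15.5
position: [0.6274, -0.2299, 0.044]
ee_rot: [0.757, 0.653, 0.0, 0.0]
ft_force: [-3.3, 0.8, 4.0]
grip_width: 0.555
grasp_force: 64.0
```

Contact; release and rise.

Request:
apply_moves:
  rows:
    - {"x": 0,"y": 0,"z": 0,"ax": 0,"ay": 0,"az": 0,"gripper": 0}
    - {"x": 0,"y": 0,"z": 0,"ax": 0,"ay": 0,"az": 0,"gripper": 0}
    - {"x": 0,"y": 0,"z": 0,"ax": 0,"ay": 0,"az": 0,"gripper": 0}
    - {"x": 0,"y": 0,"z": 0,"ax": 0,"ay": 0,"az": 0,"gripper": 0}
    - {"x": 0,"y": 0,"z": 0,"ax": 0,"ay": 0,"az": 0,"gripper": 0}

```text
clock: 15.92
position: [0.6274, -0.2299, 0.0435]
ee_rot: [0.757, 0.653, 0.0, 0.0]
ft_force: [0.3, 0.3, -0.7]
grip_width: 1.0
grasp_force: 0.0
```

Request:
apply_moves:
  rows:
    - {"x": 0,"y": 0,"z": -10,"ax": 0,"ay": 0,"az": 0,"gripper": 0}
    - {"x": 0,"y": 0,"z": -25,"ax": 0,"ay": 0,"az": 0,"gripper": 0}
    - {"x": 0,"y": 0,"z": -40,"ax": 0,"ay": 0,"az": 0,"gripper": 0}
    - {"x": 0,"y": 0,"z": -40,"ax": 0,"ay": 0,"az": 0,"gripper": 0}
    - {"x": 0,"y": 0,"z": -25,"ax": 0,"ay": 0,"az": 0,"gripper": 0}

```text
clock: 16.33
position: [0.6282, -0.2307, 0.1888]
ee_rot: [0.757, 0.653, 0.001, 0.002]
ft_force: [0.8, -1.3, 0.7]
grip_width: 1.003
grasp_force: 0.0
```

Request:
apply_moves:
  rows:
    - {"x": 0,"y": 0,"z": 0,"ax": 0,"ay": 0,"az": 0,"gripper": 0}
    - {"x": 0,"y": 0,"z": 0,"ax": 0,"ay": 0,"az": 0,"gripper": 0}

```text
clock: 16.5
position: [0.6282, -0.2304, 0.1862]
ee_rot: [0.757, 0.653, 0.001, 0.002]
ft_force: [-0.5, 0.1, -0.4]
grip_width: 1.002
grasp_force: 0.0
```

```bash
python3 - <<'E'
from h import *
c=camera("wrist");save(c,"w7.png",(150,100,350,250),4)
a=np.radians(-8.4);X=np.array([np.cos(a),np.sin(a),0]);Y=np.array([-X[1],X[0],0]);S=np.array([.6268,-.2295,0])
go(.432,-.2025,.185,a)
t=np.radians([0,90,180,270])
print("disc",((proj(c,[S+.025*np.cos(s)*X+.025*np.sin(s)*Y+[0,0,.052] for s in t])-[150,100])*4).round())
E
```

```text
az 0.0 shift [  -1.5 -197.3   -1. ] tilt fix [ 0.06 -0.01 -0.  ] pos [ 0.6274 -0.2299  0.1842] j7 0.32 w 0.997007751311422 t 16.55
disc [[506. 342.]
 [402. 239.]
 [298. 343.]
 [402. 441.]]
```

View pics/w7.png

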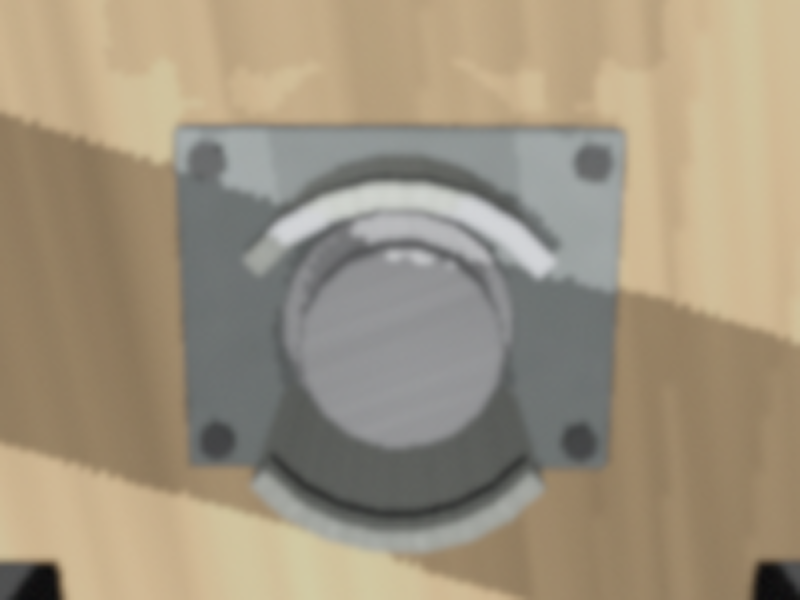

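Request:
apply_moves:
  rows:
    - {"x": 0,"y": -25,"z": 0,"ax": 0,"ay": 0,"az": 0,"gripper": 0}
    - {"x": 0,"y": -36,"z": 0,"ax": 0,"ay": 0,"az": 0,"gripper": 0}
    - {"x": -1,"y": -36,"z": 0,"ax": 0,"ay": 0,"az": 0,"gripper": 0}
    - {"x": 0,"y": -36,"z": 0,"ax": 0,"ay": 0,"az": 0,"gripper": 0}
    - {"x": 0,"y": -36,"z": 0,"ax": 0,"ay": 0,"az": 0,"gripper": 0}

```text
clock: 16.97
position: [0.4576, -0.2056, 0.1819]
ee_rot: [0.757, 0.654, -0.001, -0.001]
ft_force: [0.1, 0.1, 1.2]
grip_width: 1.002
grasp_force: 0.0
```

Request:
apply_moves:
  rows:
    - {"x": 0,"y": -28,"z": 0,"ax": 0,"ay": 0,"az": 0,"gripper": 0}
    - {"x": 0,"y": 0,"z": 0,"ax": 0,"ay": 0,"az": 0,"gripper": 0}
    - {"x": 0,"y": 0,"z": 0,"ax": 0,"ay": 0,"az": 0,"gripper": 0}
    - {"x": 0,"y": 0,"z": 0,"ax": 0,"ay": 0,"az": 0,"gripper": 0}
    - {"x": 0,"y": 0,"z": 0,"ax": 0,"ay": 0,"az": 0,"gripper": 0}

```text
clock: 17.38
position: [0.4329, -0.202, 0.1832]
ee_rot: [0.757, 0.654, -0.0, -0.0]
ft_force: [-0.2, -0.7, -0.8]
grip_width: 0.997
grasp_force: 0.0
```

```bash
python3 - <<'E'
from h import *
disc("w8.png",.02,[.432,-.2025,.02]); go(.432,-.2025,.012,np.radians(-8.4))
E
```

```text
predicted [251.8 179.9]
[ 233  161   37   38 1122] [251.2 179.6] bbox ctr (np.float64(251.0), np.float64(179.5)) [ 0.4312 -0.2019  0.02  ]
az 0.0 shift [ -0.4  -0.7 171.2] tilt fix [-0.05  0.04 -0.  ] pos [ 0.4329 -0.2021  0.1832] j7 0.22 w 0.9997316651251396 t 17.4333
```

Request:
apply_moves:
  rows:
    - {"x": 0,"y": -1,"z": 36,"ax": 0,"ay": 0,"az": 0,"gripper": 0}
    - {"x": 0,"y": 0,"z": 38,"ax": 0,"ay": 0,"az": 0,"gripper": 0}
    - {"x": 0,"y": 0,"z": 38,"ax": 0,"ay": 0,"az": 0,"gripper": 0}
    - {"x": 0,"y": 0,"z": 25,"ax": 0,"ay": 0,"az": 0,"gripper": 0}
    - {"x": 0,"y": 0,"z": 15,"ax": 0,"ay": 0,"az": 0,"gripper": 0}

```text
clock: 17.85
position: [0.4299, -0.2017, 0.0281]
ee_rot: [0.757, 0.654, -0.002, -0.002]
ft_force: [0.6, 0.7, 0.4]
grip_width: 0.997
grasp_force: 0.0
```

Request:
apply_moves:
  rows:
    - {"x": 0,"y": 0,"z": 10,"ax": 0,"ay": 0,"az": 0,"gripper": 0}
    - {"x": 0,"y": 0,"z": 6,"ax": 0,"ay": 0,"az": 0,"gripper": 0}
    - {"x": 0,"y": 0,"z": 0,"ax": 0,"ay": 0,"az": 0,"gripper": 0}
    - {"x": 0,"y": 0,"z": 0,"ax": 0,"ay": 0,"az": 0,"gripper": 0}
    - {"x": 0,"y": 0,"z": 0,"ax": 0,"ay": 0,"az": 0,"gripper": 0}

```text
clock: 18.27
position: [0.4322, -0.2022, 0.0165]
ee_rot: [0.757, 0.653, 0.001, 0.001]
ft_force: [-0.4, -0.4, 0.3]
grip_width: 1.002
grasp_force: 0.0
```

Request:
apply_moves:
  rows:
    - {"x": 0,"y": 0,"z": 3.5,"ax": 0,"ay": 0,"az": 0,"gripper": 0}
    - {"x": 0,"y": 0,"z": 0,"ax": 0,"ay": 0,"az": 0,"gripper": 1}
    - {"x": 0,"y": 0,"z": 0,"ax": 0,"ay": 0,"az": 0,"gripper": 1}
    - {"x": 0,"y": 0,"z": 0,"ax": 0,"ay": 0,"az": 0,"gripper": 1}
    - {"x": 0,"y": 0,"z": 0,"ax": 0,"ay": 0,"az": 0,"gripper": 1}

```text
clock: 18.68
position: [0.4315, -0.202, 0.0123]
ee_rot: [0.757, 0.653, 0.0, 0.0]
ft_force: [-8.7, 1.5, 36.7]
grip_width: 0.454
grasp_force: 31.9
```

Request:
apply_moves:
  rows:
    - {"x": 0,"y": 0,"z": 0,"ax": 0,"ay": 0,"az": 0,"gripper": 1}
    - {"x": 0,"y": 0,"z": 0,"ax": 0,"ay": 0,"az": 0,"gripper": 1}
    - {"x": 0,"y": 0,"z": 0,"ax": 0,"ay": 0,"az": 0,"gripper": 1}
    - {"x": 0,"y": 0,"z": 0,"ax": 0,"ay": 0,"az": 0,"gripper": 1}

```text
clock: 19.02
position: [0.4316, -0.202, 0.0127]
ee_rot: [0.757, 0.653, 0.0, 0.0]
ft_force: [-2.6, 0.5, 8.7]
grip_width: 0.443
grasp_force: 59.2
```

Request:
apply_moves:
  rows:
    - {"x": 0,"y": 0,"z": -10,"ax": 0,"ay": 0,"az": 0,"gripper": 1}
    - {"x": 0,"y": 0,"z": -30,"ax": 0,"ay": 0,"az": 0,"gripper": 1}
    - {"x": 0,"y": 0,"z": -40,"ax": 0,"ay": 0,"az": 0,"gripper": 1}
    - {"x": 0,"y": 0,"z": -40,"ax": 0,"ay": 0,"az": 0,"gripper": 1}
    - {"x": 0,"y": 0,"z": -40,"ax": 0,"ay": 0,"az": 0,"gripper": 1}

```text
clock: 19.43
position: [0.4304, -0.2023, 0.1741]
ee_rot: [0.757, 0.653, -0.0, -0.0]
ft_force: [2.6, 0.4, -1.1]
grip_width: 0.443
grasp_force: 60.7
```

Request:
apply_moves:
  rows:
    - {"x": 0,"y": 0,"z": 0,"ax": 0,"ay": 0,"az": 0,"gripper": 1}
    - {"x": 0,"y": 0,"z": 0,"ax": 0,"ay": 0,"az": 0,"gripper": 1}

```text
clock: 19.6
position: [0.4324, -0.2023, 0.1743]
ee_rot: [0.757, 0.653, 0.002, 0.002]
ft_force: [0.3, 0.9, -2.5]
grip_width: 0.45
grasp_force: 61.1
```

```bash
python3 -c "
from h import *
go(.6268,-.2295,.17,np.radians(-8.4))"
```

```text
az 0.0 shift [  1.5 196.2   5.3] tilt fix [ 0.27 -0.04  0.  ] pos [ 0.4324 -0.2023  0.1743] j7 0.23 w 0.4501739725261699 t 19.6
```

Request:
apply_moves:
  rows:
    - {"x": 0,"y": 25,"z": 0,"ax": 0,"ay": 0,"az": 0,"gripper": 1}
    - {"x": 0,"y": 36,"z": 0,"ax": 0,"ay": 0,"az": 0,"gripper": 1}
    - {"x": 1,"y": 36,"z": 0,"ax": 0,"ay": 0,"az": 0,"gripper": 1}
    - {"x": 0,"y": 36,"z": 0,"ax": 0,"ay": 0,"az": 0,"gripper": 1}
    - {"x": 0,"y": 36,"z": 0,"ax": 0,"ay": 0,"az": 0,"gripper": 1}

```text
clock: 20.02
position: [0.5994, -0.2252, 0.1697]
ee_rot: [0.757, 0.654, -0.001, -0.001]
ft_force: [0.4, -0.2, -1.0]
grip_width: 0.443
grasp_force: 61.0
```

Request:
apply_moves:
  rows:
    - {"x": 0,"y": 27,"z": 10,"ax": 0,"ay": 0,"az": 0,"gripper": 1}
    - {"x": 0,"y": 0,"z": 25,"ax": 0,"ay": 0,"az": 0,"gripper": 1}
    - {"x": 0,"y": 0,"z": 25,"ax": 0,"ay": 0,"az": 0,"gripper": 1}
    - {"x": 0,"y": 0,"z": 0,"ax": 0,"ay": 0,"az": 0,"gripper": 1}
    - {"x": 0,"y": 0,"z": 0,"ax": 0,"ay": 0,"az": 0,"gripper": 1}

```text
clock: 20.43
position: [0.6236, -0.2294, 0.1097]
ee_rot: [0.757, 0.653, -0.002, -0.002]
ft_force: [0.1, 0.1, -1.1]
grip_width: 0.438
grasp_force: 61.0
```

```bash
python3 - <<'E'
from h import *
go(.6268,-.2295,.068,np.radians(-8.4))
c=camera("wrist")
save(c,"w9.png",(150,130,350,280),4)
E
```

```text
az -0.0 shift [ 0.3  3.4 41.7] tilt fix [-0.3  -0.01  0.  ] pos [ 0.6236 -0.2294  0.1097] j7 0.36 w 0.43781632965738887 t 20.4333
```

View pics/w9.png

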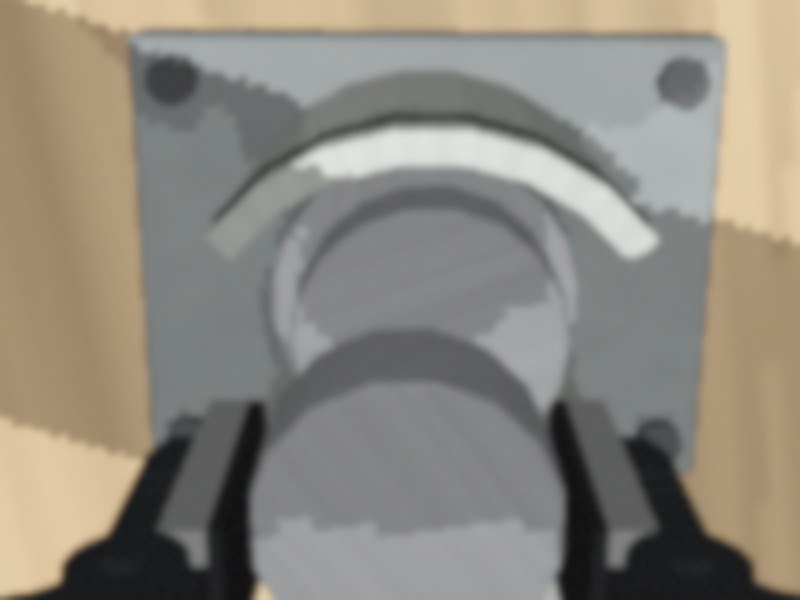

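Request:
apply_moves:
  rows:
    - {"x": 0,"y": 3.4,"z": 0,"ax": 0,"ay": 0,"az": 0,"gripper": 1}
    - {"x": 0,"y": 0,"z": 15,"ax": 0,"ay": 0,"az": 0,"gripper": 1}
    - {"x": 0,"y": 0,"z": 15,"ax": 0,"ay": 0,"az": 0,"gripper": 1}
    - {"x": 0,"y": 0,"z": 9,"ax": 0,"ay": 0,"az": 0,"gripper": 1}
    - {"x": 0,"y": 0,"z": 0,"ax": 0,"ay": 0,"az": 0,"gripper": 1}

```text
clock: 20.9
position: [0.6283, -0.2297, 0.0722]
ee_rot: [0.757, 0.654, -0.0, -0.001]
ft_force: [-0.5, 0.6, -1.8]
grip_width: 0.443
grasp_force: 61.1
```

Request:
apply_moves:
  rows:
    - {"x": 0,"y": 0,"z": 1,"ax": 0,"ay": 0,"az": 0,"gripper": 1}
    - {"x": 0,"y": 0,"z": 0,"ax": 0,"ay": 0,"az": 0,"gripper": 1}
    - {"x": 0,"y": 0,"z": 0,"ax": 0,"ay": 0,"az": 0,"gripper": 1}
    - {"x": 0,"y": 0,"z": 0,"ax": 0,"ay": 0,"az": 0,"gripper": 1}

```text
clock: 21.23
position: [0.6292, -0.2303, 0.073]
ee_rot: [0.757, 0.653, 0.0, 0.001]
ft_force: [0.0, 0.8, -2.8]
grip_width: 0.442
grasp_force: 61.1
```

Request:
apply_moves:
  rows:
    - {"x": 0.5,"y": -2,"z": 3,"ax": 0,"ay": 0,"az": 0,"gripper": 1}
    - {"x": 0,"y": 0,"z": 2.5,"ax": 0,"ay": 0,"az": 0,"gripper": 1}
    - {"x": 0,"y": 0,"z": 0,"ax": 0,"ay": 0,"az": 0,"gripper": 1}
    - {"x": 0,"y": 0,"z": 0,"ax": 0,"ay": 0,"az": 0,"gripper": 1}

```text
clock: 21.57
position: [0.6266, -0.2292, 0.0663]
ee_rot: [0.757, 0.653, -0.0, -0.0]
ft_force: [0.2, 0.3, -1.9]
grip_width: 0.445
grasp_force: 61.1
```

Request:
apply_moves:
  rows:
    - {"x": 0,"y": 0,"z": 1,"ax": 0,"ay": 0,"az": 0,"gripper": 1}
    - {"x": 0,"y": 0,"z": 0,"ax": 0,"ay": 0,"az": 0,"gripper": 1}
    - {"x": 0,"y": 0,"z": 0,"ax": 0,"ay": 0,"az": 0,"gripper": 1}

```text
clock: 21.82
position: [0.6268, -0.2293, 0.0655]
ee_rot: [0.757, 0.653, 0.0, -0.0]
ft_force: [-1.0, 0.6, -3.1]
grip_width: 0.443
grasp_force: 61.1
```

Request:
apply_moves:
  rows:
    - {"x": 0,"y": 0,"z": 0.6,"ax": 0,"ay": 0,"az": 0,"gripper": 1}
    - {"x": 0,"y": 0,"z": 0,"ax": 0,"ay": 0,"az": 0,"gripper": 1}
    - {"x": 0,"y": 0,"z": 0,"ax": 0,"ay": 0,"az": 0,"gripper": 1}

```text
clock: 22.07
position: [0.6268, -0.2293, 0.0649]
ee_rot: [0.757, 0.653, 0.0, -0.0]
ft_force: [0.8, -0.5, -2.7]
grip_width: 0.444
grasp_force: 61.1
```

Request:
apply_moves:
  rows:
    - {"x": 0,"y": 0,"z": 0.5,"ax": 0,"ay": 0,"az": 0,"gripper": 1}
    - {"x": 0,"y": 0,"z": 0,"ax": 0,"ay": 0,"az": 0,"gripper": 1}
    - {"x": 0,"y": 0,"z": 0,"ax": 0,"ay": 0,"az": 0,"gripper": 1}

```text
clock: 22.32
position: [0.6268, -0.2293, 0.0648]
ee_rot: [0.757, 0.653, 0.0, -0.0]
ft_force: [-2.6, 0.5, 2.9]
grip_width: 0.441
grasp_force: 61.7
```

Request:
apply_moves:
  rows:
    - {"x": 0,"y": 0,"z": 0.5,"ax": 0,"ay": 0,"az": 0,"gripper": 1}
    - {"x": 0,"y": 0,"z": 0,"ax": 0,"ay": 0,"az": 0,"gripper": 1}
    - {"x": 0,"y": 0,"z": 0,"ax": 0,"ay": 0,"az": 0,"gripper": 1}

```text
clock: 22.57
position: [0.6269, -0.2294, 0.0648]
ee_rot: [0.757, 0.653, 0.0, 0.0]
ft_force: [-4.9, 1.9, 8.0]
grip_width: 0.444
grasp_force: 62.2
```

Request:
apply_moves:
  rows:
    - {"x": 0,"y": 0,"z": -0.5,"ax": 0,"ay": 0,"az": 0,"gripper": 0}
    - {"x": 0,"y": 0,"z": 0,"ax": 0,"ay": 0,"az": 0,"gripper": 0}
    - {"x": 0,"y": 0,"z": 0,"ax": 0,"ay": 0,"az": 0,"gripper": 0}
    - {"x": 0,"y": 0,"z": 0,"ax": 0,"ay": 0,"az": 0,"gripper": 0}
    - {"x": 0,"y": 0,"z": 0,"ax": 0,"ay": 0,"az": 0,"gripper": 0}

```text
clock: 22.98
position: [0.6268, -0.2293, 0.0643]
ee_rot: [0.757, 0.653, -0.0, -0.0]
ft_force: [-0.5, -0.1, 1.0]
grip_width: 1.002
grasp_force: 0.0
```

Request:
apply_moves:
  rows:
    - {"x": 0,"y": 0,"z": -10,"ax": 0,"ay": 0,"az": 0,"gripper": 0}
    - {"x": 0,"y": 0,"z": -20,"ax": 0,"ay": 0,"az": 0,"gripper": 0}
    - {"x": 0,"y": 0,"z": -35,"ax": 0,"ay": 0,"az": 0,"gripper": 0}
    - {"x": 0,"y": 0,"z": -35,"ax": 0,"ay": 0,"az": 0,"gripper": 0}
    - {"x": 0,"y": 0,"z": -20,"ax": 0,"ay": 0,"az": 0,"gripper": 0}

```text
clock: 23.4
position: [0.6277, -0.2302, 0.1894]
ee_rot: [0.757, 0.653, 0.001, 0.002]
ft_force: [1.8, -0.2, 0.5]
grip_width: 1.002
grasp_force: 0.0
```

Request:
apply_moves:
  rows:
    - {"x": 0,"y": 0,"z": 0,"ax": 0,"ay": 0,"az": 0,"gripper": 0}
    - {"x": 0,"y": 0,"z": 0,"ax": 0,"ay": 0,"az": 0,"gripper": 0}

```text
clock: 23.57
position: [0.6274, -0.2297, 0.1864]
ee_rot: [0.757, 0.653, 0.001, 0.001]
ft_force: [0.5, -0.5, -0.2]
grip_width: 1.0
grasp_force: 0.0
```

```bash
python3 - <<'E'
from h import *
disc("w10.png",.072,[.6268,-.2295,.072]); 
go(.447,.396,.185,np.radians(-8.4))
E
```

```text
predicted [251.6 191.8]
[  194   132   114   107 10465] [250.4 179.5] bbox ctr (np.float64(250.5), np.float64(185.0)) [ 0.6268 -0.2231  0.072 ]
az 0.0 shift [ 5.923e+02 -2.692e+02 -2.000e-01] tilt fix [ 0.02 -0.02 -0.  ] pos [ 0.6268 -0.2293  0.1847] j7 0.33 w 1.001434272388118 t 23.6167
```

Request:
apply_moves:
  rows:
    - {"x": 34.8,"y": -15.8,"z": 0,"ax": 0,"ay": 0,"az": 0,"gripper": 0}
    - {"x": 34.8,"y": -15.8,"z": 0,"ax": 0,"ay": 0,"az": 0,"gripper": 0}
    - {"x": 34.8,"y": -15.8,"z": 0,"ax": 0,"ay": 0,"az": 0,"gripper": 0}
    - {"x": 34.8,"y": -15.8,"z": 0,"ax": 0,"ay": 0,"az": 0,"gripper": 0}
    - {"x": 34.8,"y": -15.8,"z": 0,"ax": 0,"ay": 0,"az": 0,"gripper": 0}

```text
clock: 24.03
position: [0.5725, -0.0439, 0.1831]
ee_rot: [0.757, 0.653, -0.001, -0.001]
ft_force: [0.8, 0.4, 0.5]
grip_width: 0.998
grasp_force: 0.0
```

Request:
apply_moves:
  rows:
    - {"x": 34.8,"y": -15.8,"z": 0,"ax": 0,"ay": 0,"az": 0,"gripper": 0}
    - {"x": 34.8,"y": -15.8,"z": 0,"ax": 0,"ay": 0,"az": 0,"gripper": 0}
    - {"x": 34.8,"y": -15.8,"z": 0,"ax": 0,"ay": 0,"az": 0,"gripper": 0}
    - {"x": 34.8,"y": -15.8,"z": 0,"ax": 0,"ay": 0,"az": 0,"gripper": 0}
    - {"x": 34.8,"y": -15.8,"z": 0,"ax": 0,"ay": 0,"az": 0,"gripper": 0}

```text
clock: 24.45
position: [0.5197, 0.1396, 0.1834]
ee_rot: [0.757, 0.654, -0.001, -0.0]
ft_force: [0.4, 1.0, -0.2]
grip_width: 1.002
grasp_force: 0.0
```

Request:
apply_moves:
  rows:
    - {"x": 34.8,"y": -15.8,"z": 0,"ax": 0,"ay": 0,"az": 0,"gripper": 0}
    - {"x": 34.8,"y": -15.8,"z": 0,"ax": 0,"ay": 0,"az": 0,"gripper": 0}
    - {"x": 34.8,"y": -15.8,"z": 0,"ax": 0,"ay": 0,"az": 0,"gripper": 0}
    - {"x": 34.8,"y": -15.8,"z": 0,"ax": 0,"ay": 0,"az": 0,"gripper": 0}
    - {"x": 34.8,"y": -15.8,"z": 0,"ax": 0,"ay": 0,"az": 0,"gripper": 0}

```text
clock: 24.87
position: [0.467, 0.323, 0.1833]
ee_rot: [0.757, 0.654, -0.001, -0.0]
ft_force: [0.2, -0.8, -0.6]
grip_width: 1.002
grasp_force: 0.0
```

Request:
apply_moves:
  rows:
    - {"x": 34.8,"y": -15.8,"z": 0,"ax": 0,"ay": 0,"az": 0,"gripper": 0}
    - {"x": 34.8,"y": -15.8,"z": 0,"ax": 0,"ay": 0,"az": 0,"gripper": 0}
    - {"x": 0,"y": 0,"z": 0,"ax": 0,"ay": 0,"az": 0,"gripper": 0}
    - {"x": 0,"y": 0,"z": 0,"ax": 0,"ay": 0,"az": 0,"gripper": 0}
    - {"x": 0,"y": 0,"z": 0,"ax": 0,"ay": 0,"az": 0,"gripper": 0}

```text
clock: 25.28
position: [0.4472, 0.3944, 0.1832]
ee_rot: [0.757, 0.653, -0.001, 0.0]
ft_force: [0.6, -0.2, -0.0]
grip_width: 1.001
grasp_force: 0.0
```

```bash
python3 - <<'E'
from h import *
import pickle
c=camera("wrist");pickle.dump(c,open("c11.pkl","wb"))
w=pickle.dumps(0)
save(c,"w11.png",(130,80,390,275),3)
go(.447,.396,.185,np.radians(-8.4))
E
```

```text
az -0.1 shift [ 2.1 -1.1 -1.4] tilt fix [-0.03  0.1  -0.  ] pos [0.4477 0.3938 0.1836] j7 -0.87 w 0.9999715835197326 t 25.3333
```

View pics/w11.png

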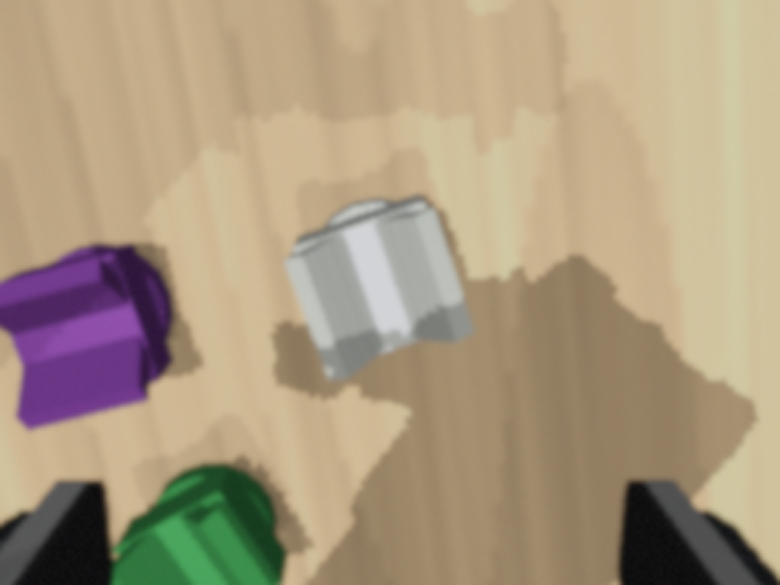

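```bash
python3 - <<'E'
from h import *
import pickle
c=pickle.load(open("c11.pkl","rb"))
P=np.array([ray(c,(u/3+130,v/3+80),.056) for u,v in((288,262),(328,380),(472,332),(430,206))])
print([np.linalg.norm(P[i]-P[(i+1)%4]).round(4) for i in range(4)],P.mean(0).round(4))
d=P[1]+P[2]-P[0]-P[3];a=np.arctan2(d[1],d[0]);print("groove yaw",np.degrees(a))
C=P.mean(0);go(C[0],C[1],.185,a)
print(get_obs()["joint_pos"].round(2))
E
```

```text
[np.float64(0.0399), np.float64(0.048), np.float64(0.0417), np.float64(0.0464)] [0.4518 0.4025 0.056 ]
groove yaw -80.06749995730154
az 71.6 shift [ 5.5 -7.9 -1.4] tilt fix [ 0.09  0.06 -0.  ] pos [0.4477 0.3938 0.1836] j7 -0.87 w 0.9999715835197326 t 25.3333
[-1.04  0.31  0.3   1.63 -0.09  1.21 -0.87]
```

Request:
apply_moves:
  rows:
    - {"x": 0,"y": 0,"z": 0,"ax": 0,"ay": 0,"az": 7.1,"gripper": 0}
    - {"x": 0,"y": 0,"z": 0,"ax": 0,"ay": 0,"az": 7.1,"gripper": 0}
    - {"x": 0,"y": 0,"z": 0,"ax": 0,"ay": 0,"az": 7.1,"gripper": 0}
    - {"x": 0,"y": 0,"z": 0,"ax": 0,"ay": 0,"az": 7.1,"gripper": 0}
    - {"x": 0,"y": 0,"z": 0,"ax": 0,"ay": 0,"az": 7.1,"gripper": 0}

```text
clock: 25.75
position: [0.4483, 0.3934, 0.1843]
ee_rot: [0.922, 0.388, -0.0, 0.0]
ft_force: [0.7, -0.2, -0.1]
grip_width: 0.997
grasp_force: 0.0
```

Request:
apply_moves:
  rows:
    - {"x": 0,"y": 0,"z": 0,"ax": 0,"ay": 0,"az": 7.1,"gripper": 0}
    - {"x": 0,"y": 0,"z": 0,"ax": 0,"ay": 0,"az": 7.1,"gripper": 0}
    - {"x": 0,"y": 0,"z": 0,"ax": 0,"ay": 0,"az": 7.1,"gripper": 0}
    - {"x": 0,"y": 0,"z": 0,"ax": 0,"ay": 0,"az": 7.1,"gripper": 0}
    - {"x": 0,"y": 0,"z": 0,"ax": 0,"ay": 0,"az": 7.1,"gripper": 0}

```text
clock: 26.17
position: [0.4482, 0.3934, 0.1843]
ee_rot: [0.996, 0.088, -0.0, 0.0]
ft_force: [-0.6, -0.1, -0.6]
grip_width: 1.0
grasp_force: 0.0
```

Request:
apply_moves:
  rows:
    - {"x": 5.5,"y": -7.9,"z": 20,"ax": 0,"ay": 0,"az": 0.6,"gripper": 0}
    - {"x": 0,"y": 0,"z": 30,"ax": 0,"ay": 0,"az": 0,"gripper": 0}
    - {"x": 0,"y": 0,"z": 0,"ax": 0,"ay": 0,"az": 0,"gripper": 0}
    - {"x": 0,"y": 0,"z": 0,"ax": 0,"ay": 0,"az": 0,"gripper": 0}
    - {"x": 0,"y": 0,"z": 0,"ax": 0,"ay": 0,"az": 0,"gripper": 0}

```text
clock: 26.58
position: [0.4523, 0.4032, 0.1358]
ee_rot: [0.996, 0.086, 0.0, -0.0]
ft_force: [0.2, 0.1, 0.3]
grip_width: 0.999
grasp_force: 0.0
```

```bash
python3 - <<'E'
from h import *
import pickle
c=camera("wrist");pickle.dump(c,open("c12.pkl","wb"))
save(c,"w12.png",(130,80,390,275),3)
go(.4518,.4025,.025,np.radians(-80))
a=np.radians(-80);X=np.array([np.cos(a),np.sin(a),0]);Y=np.array([-X[1],X[0],0])
print(((proj(c,[np.array([.4518,.4025,.056])+x*X+y*Y for x,y in((.022,.023),(.022,-.023),(-.022,-.023),(-.022,.023))])-[130,80])*3).round())
E
```

```text
az -0.1 shift [ -1.    1.1 111.3] tilt fix [-0.07 -0.09 -0.  ] pos [0.4525 0.4036 0.1363] j7 -2.06 w 0.9992775530874104 t 26.6333
[[453. 285.]
 [448. 454.]
 [283. 455.]
 [278. 286.]]
```

View pics/w12.png

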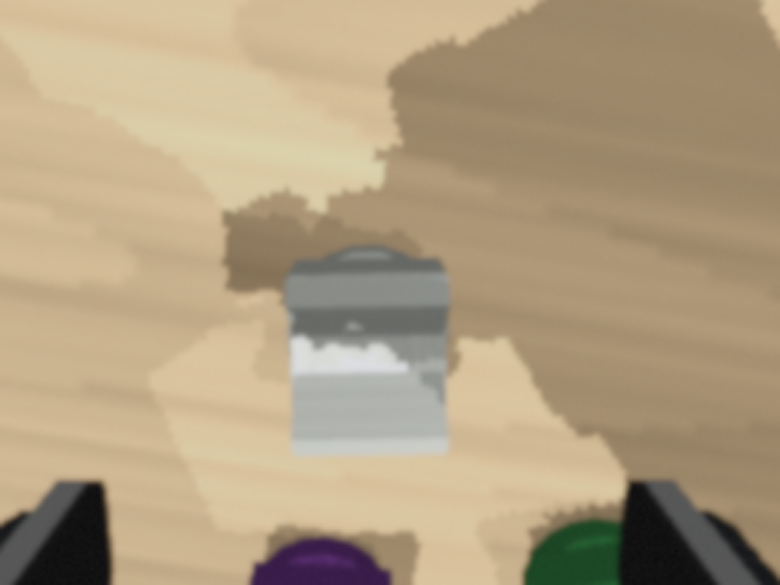

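```bash
python3 - <<'E'
from h import *
import pickle
t=pickle.load(open("c0.pkl","rb"))["top"];c=pickle.load(open("c12.pkl","rb"))
o=get_obs();M=R.from_quat(o["ee_rot"]).as_matrix()
for n,uv,z in(("green",(217/1.5,352/1.5),.05),("purple",(166/1.5,362/1.5),.05)):
    p=ray(t,uv,z);print(n,p.round(3),(M.T@(p-o["position"])*1000).round())
# nearest visible green foot edge in wrist crop
for uv in((595,520),(527,570),(619,550)): print((M.T@(ray(c,(uv[0]/3+130,uv[1]/3+80),.014)-o["position"])*1000).round())
E
```

```text
green [0.369 0.304 0.05 ] [-99.  84.  86.]
purple [0.345 0.395 0.05 ] [-107.   -9.   86.]
[-66.  76. 122.]
[-84.  55. 122.]
[-77.  85. 122.]
```

Request:
apply_moves:
  rows:
    - {"x": 0,"y": 1.3,"z": 25,"ax": 0,"ay": 0,"az": 0,"gripper": 0}
    - {"x": 0,"y": 0,"z": 30,"ax": 0,"ay": 0,"az": 0,"gripper": 0}
    - {"x": 0,"y": 0,"z": 25,"ax": 0,"ay": 0,"az": 0,"gripper": 0}
    - {"x": 0,"y": 0,"z": 15,"ax": 0,"ay": 0,"az": 0,"gripper": 0}
    - {"x": 0,"y": 0,"z": 12,"ax": 0,"ay": 0,"az": 0,"gripper": 0}

```text
clock: 27.05
position: [0.4519, 0.4026, 0.0274]
ee_rot: [0.996, 0.087, 0.0, -0.0]
ft_force: [0.3, 0.2, 0.3]
grip_width: 1.001
grasp_force: 0.0
```

Request:
apply_moves:
  rows:
    - {"x": 0,"y": 0,"z": 4,"ax": 0,"ay": 0,"az": 0,"gripper": 0}
    - {"x": 0,"y": 0,"z": 0,"ax": 0,"ay": 0,"az": 0,"gripper": 0}
    - {"x": 0,"y": 0,"z": 0,"ax": 0,"ay": 0,"az": 0,"gripper": 0}
    - {"x": 0,"y": 0,"z": 0,"ax": 0,"ay": 0,"az": 0,"gripper": 0}

```text
clock: 27.38
position: [0.4524, 0.4033, 0.025]
ee_rot: [0.996, 0.087, 0.001, -0.001]
ft_force: [0.3, -0.6, 0.7]
grip_width: 0.998
grasp_force: 0.0
```

Request:
apply_moves:
  rows:
    - {"x": 0,"y": 0.5,"z": 0,"ax": 0,"ay": 0,"az": 0,"gripper": 1}
    - {"x": 0,"y": 0,"z": 0,"ax": 0,"ay": 0,"az": 0,"gripper": 1}
    - {"x": 0,"y": 0,"z": 0,"ax": 0,"ay": 0,"az": 0,"gripper": 1}
    - {"x": 0,"y": 0,"z": 0,"ax": 0,"ay": 0,"az": 0,"gripper": 1}
    - {"x": 0,"y": 0,"z": 0,"ax": 0,"ay": 0,"az": 0,"gripper": 1}
  newtons: 60

```text
clock: 27.8
position: [0.4521, 0.4025, 0.0242]
ee_rot: [0.996, 0.087, 0.0, -0.0]
ft_force: [-0.2, -0.4, 6.9]
grip_width: 0.504
grasp_force: 62.4
```

Request:
apply_moves:
  rows:
    - {"x": 0,"y": 0,"z": 0,"ax": 0,"ay": 0,"az": 0,"gripper": 1}
    - {"x": 0,"y": 0,"z": 0,"ax": 0,"ay": 0,"az": 0,"gripper": 1}
    - {"x": 0,"y": 0,"z": 0,"ax": 0,"ay": 0,"az": 0,"gripper": 1}
    - {"x": 0,"y": 0,"z": 0,"ax": 0,"ay": 0,"az": 0,"gripper": 1}
    - {"x": 0,"y": 0,"z": 0,"ax": 0,"ay": 0,"az": 0,"gripper": 1}

```text
clock: 28.22
position: [0.452, 0.4025, 0.0241]
ee_rot: [0.996, 0.087, 0.0, -0.0]
ft_force: [-1.4, -0.0, 6.3]
grip_width: 0.505
grasp_force: 62.4
```

Request:
apply_moves:
  rows:
    - {"x": 0,"y": 0,"z": -10,"ax": 0,"ay": 0,"az": 0,"gripper": 1}
    - {"x": 0,"y": 0,"z": -30,"ax": 0,"ay": 0,"az": 0,"gripper": 1}
    - {"x": 0,"y": 0,"z": -40,"ax": 0,"ay": 0,"az": 0,"gripper": 1}
    - {"x": 0,"y": 0,"z": -40,"ax": 0,"ay": 0,"az": 0,"gripper": 1}
    - {"x": 0,"y": 0,"z": -40,"ax": 0,"ay": 0,"az": 0,"gripper": 1}

```text
clock: 28.63
position: [0.4513, 0.4014, 0.1853]
ee_rot: [0.996, 0.087, -0.0, 0.001]
ft_force: [0.2, 0.7, -2.8]
grip_width: 0.502
grasp_force: 61.7
```

Request:
apply_moves:
  rows:
    - {"x": 0,"y": 0,"z": 0,"ax": 0,"ay": 0,"az": 0,"gripper": 1}
    - {"x": 0,"y": 0,"z": 0,"ax": 0,"ay": 0,"az": -7.1,"gripper": 1}
    - {"x": 0,"y": 0,"z": 0,"ax": 0,"ay": 0,"az": -7.1,"gripper": 1}
    - {"x": 0,"y": 0,"z": 0,"ax": 0,"ay": 0,"az": -7.1,"gripper": 1}
    - {"x": 0,"y": 0,"z": 0,"ax": 0,"ay": 0,"az": -7.1,"gripper": 1}

```text
clock: 29.05
position: [0.4514, 0.4018, 0.1834]
ee_rot: [0.943, 0.332, -0.0, 0.0]
ft_force: [0.2, -0.5, -2.9]
grip_width: 0.502
grasp_force: 61.6
```

Request:
apply_moves:
  rows:
    - {"x": 0,"y": 0,"z": 0,"ax": 0,"ay": 0,"az": -7.1,"gripper": 1}
    - {"x": 0,"y": 0,"z": 0,"ax": 0,"ay": 0,"az": -7.1,"gripper": 1}
    - {"x": 0,"y": 0,"z": 0,"ax": 0,"ay": 0,"az": -7.1,"gripper": 1}
    - {"x": 0,"y": 0,"z": 0,"ax": 0,"ay": 0,"az": -7.1,"gripper": 1}
    - {"x": 0,"y": 0,"z": 0,"ax": 0,"ay": 0,"az": -7.1,"gripper": 1}

```text
clock: 29.47
position: [0.4515, 0.4017, 0.1833]
ee_rot: [0.797, 0.604, -0.0, 0.0]
ft_force: [0.1, -0.1, -2.5]
grip_width: 0.504
grasp_force: 61.6
```

Request:
apply_moves:
  rows:
    - {"x": 0,"y": 0,"z": 0,"ax": 0,"ay": 0,"az": -7.1,"gripper": 1}
    - {"x": 0,"y": 0,"z": 0,"ax": 0,"ay": 0,"az": 0,"gripper": 1}
    - {"x": 0,"y": 0,"z": 0,"ax": 0,"ay": 0,"az": 0,"gripper": 1}

```text
clock: 29.72
position: [0.4516, 0.4018, 0.1833]
ee_rot: [0.762, 0.648, -0.0, 0.0]
ft_force: [-0.5, -0.1, -2.5]
grip_width: 0.5
grasp_force: 61.7
```

```bash
python3 -c "
from h import *
go(.6268,-.2295,.185,np.radians(-8.4))"
```

```text
az -0.8 shift [-598.9  265.5   -1.5] tilt fix [-0.02  0.03  0.  ] pos [0.4516 0.4018 0.1833] j7 -0.89 w 0.4997519115446328 t 29.7167
```

Request:
apply_moves:
  rows:
    - {"x": 0,"y": 0,"z": 0,"ax": 0,"ay": 0,"az": -0.8,"gripper": 1}
    - {"x": -28,"y": 12,"z": 0,"ax": 0,"ay": 0,"az": 0,"gripper": 1}
    - {"x": -35.5,"y": 16,"z": 0,"ax": 0,"ay": 0,"az": 0,"gripper": 1}
    - {"x": -35.5,"y": 16,"z": 0,"ax": 0,"ay": 0,"az": 0,"gripper": 1}
    - {"x": -35.5,"y": 16,"z": 0,"ax": 0,"ay": 0,"az": 0,"gripper": 1}

```text
clock: 30.13
position: [0.492, 0.2589, 0.1835]
ee_rot: [0.756, 0.654, -0.0, -0.0]
ft_force: [1.4, 0.4, -2.8]
grip_width: 0.501
grasp_force: 61.8
```

Request:
apply_moves:
  rows:
    - {"x": -35.5,"y": 16,"z": 0,"ax": 0,"ay": 0,"az": 0,"gripper": 1}
    - {"x": -35.5,"y": 16,"z": 0,"ax": 0,"ay": 0,"az": 0,"gripper": 1}
    - {"x": -35.5,"y": 16,"z": 0,"ax": 0,"ay": 0,"az": 0,"gripper": 1}
    - {"x": -35.5,"y": 16,"z": 0,"ax": 0,"ay": 0,"az": 0,"gripper": 1}
    - {"x": -35.5,"y": 16,"z": 0,"ax": 0,"ay": 0,"az": 0,"gripper": 1}

```text
clock: 30.55
position: [0.546, 0.0716, 0.1838]
ee_rot: [0.757, 0.654, 0.0, -0.0]
ft_force: [1.4, 0.4, -3.6]
grip_width: 0.504
grasp_force: 61.8
```

Request:
apply_moves:
  rows:
    - {"x": -35.5,"y": 16,"z": 0,"ax": 0,"ay": 0,"az": 0,"gripper": 1}
    - {"x": -35.5,"y": 16,"z": 0,"ax": 0,"ay": 0,"az": 0,"gripper": 1}
    - {"x": -35.5,"y": 16,"z": 0,"ax": 0,"ay": 0,"az": 0,"gripper": 1}
    - {"x": -35.5,"y": 16,"z": 0,"ax": 0,"ay": 0,"az": 0,"gripper": 1}
    - {"x": -35.5,"y": 16,"z": 0,"ax": 0,"ay": 0,"az": 0,"gripper": 1}

```text
clock: 30.97
position: [0.5999, -0.1154, 0.1837]
ee_rot: [0.757, 0.654, 0.0, 0.0]
ft_force: [1.7, 0.8, -2.9]
grip_width: 0.502
grasp_force: 61.8
```

Request:
apply_moves:
  rows:
    - {"x": -35.5,"y": 15,"z": 0,"ax": 0,"ay": 0,"az": 0,"gripper": 1}
    - {"x": -35.5,"y": 14,"z": 0,"ax": 0,"ay": 0,"az": 0,"gripper": 1}
    - {"x": -2,"y": 0,"z": 0,"ax": 0,"ay": 0,"az": 0,"gripper": 1}
    - {"x": 0,"y": 0,"z": 0,"ax": 0,"ay": 0,"az": 0,"gripper": 1}
    - {"x": 0,"y": 0,"z": 0,"ax": 0,"ay": 0,"az": 0,"gripper": 1}

```text
clock: 31.38
position: [0.6179, -0.19, 0.1832]
ee_rot: [0.757, 0.654, -0.0, -0.0]
ft_force: [0.6, 0.5, -3.2]
grip_width: 0.506
grasp_force: 62.2
```

```bash
python3 - <<'E'
from h import *
go(.6268,-.2295,.125,np.radians(-8.4))
c=camera("wrist");save(c,"w13.png",(130,80,390,275),3)
E
```

```text
az 0.1 shift [-37.8  14.6  58.1] tilt fix [-0.03 -0.02 -0.  ] pos [ 0.6179 -0.19    0.1832] j7 0.27 w 0.5055315848765117 t 31.3833
```

View pics/w13.png

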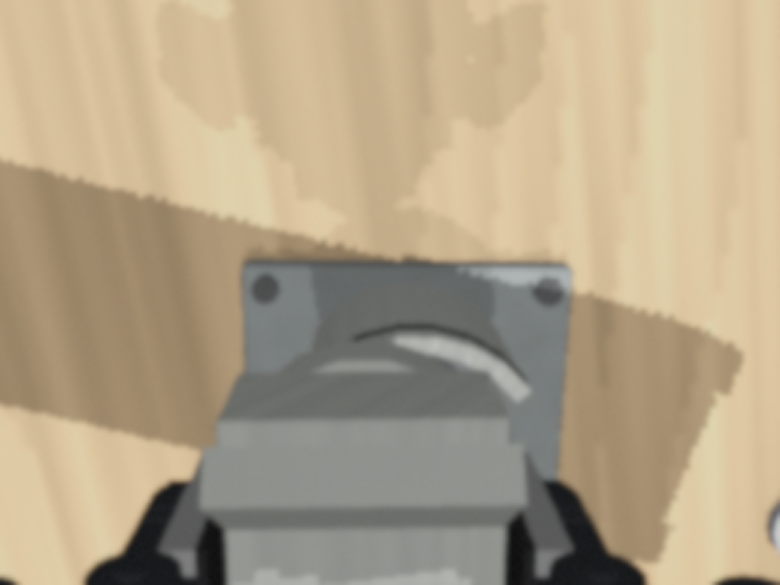

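I have now used my picture allowance (15 views, one over the 14 allowed), so from here on I check with numbers only. In the last picture the V-rest is held square, with its cheek edge at crop v≈448.

```bash
python3 - <<'E'
from h import *
c=camera("wrist");o=get_obs();M=R.from_quat(o["ee_rot"]).as_matrix();p=o["position"]
for x in(21,23,25): 
    q=proj(c,p+M@np.array([x,0,-31.7])/1000)[0];print(x,((q-[130,80])*3).round(1))
q=proj(c,p+M@np.array([[-22,23,-31.7],[22,23,-31.7]]).T.__getitem__((slice(None),0))/1000)[0]
# edge profile along the column through the cheek
g=cv2.cvtColor(c["color"],cv2.COLOR_RGB2GRAY)[:,235:265].mean(1);print([(i,int(g[i])) for i in range(195,265,1)])
go(.6268,-.2295,.125,np.radians(-8.4))
E
```

```text
21 [372.2 483.4]
23 [372.2 468.9]
25 [372.2 454.3]
[(195, 107), (196, 106), (197, 106), (198, 107), (199, 113), (200, 125), (201, 136), (202, 140), (203, 133), (204, 118), (205, 109), (206, 107), (207, 107), (208, 106), (209, 106), (210, 106), (211, 106), (212, 107), (213, 107), (214, 107), (215, 107), (216, 107), (217, 108), (218, 112), (219, 122), (220, 135), (221, 143), (222, 145), (223, 146), (224, 146), (225, 146), (226, 146), (227, 146), (228, 145), (229, 144), (230, 144), (231, 144), (232, 144), (233, 144), (234, 145), (235, 144), (236, 144), (237, 144), (238, 145), (239, 144), (240, 144), (241, 145), (242, 145), (243, 145), (244, 145), (245, 145), (246, 145), (247, 143), (248, 135), (249, 122), (250, 112), (251, 109), (252, 108), (253, 109), (254, 110), (255, 118), (256, 131), (257, 141), (258, 145), (259, 145), (260, 145), (261, 145), (262, 145), (263, 145), (264, 145)]
az 0.3 shift [-39.5  14.5  58.3] tilt fix [-0.01 -0.06  0.  ] pos [ 0.6183 -0.1884  0.1834] j7 0.27 w 0.5025339852885701 t 31.4833
```

Request:
apply_moves:
  rows:
    - {"x": -20,"y": 7,"z": 0,"ax": 0,"ay": 0,"az": 0,"gripper": 1}
    - {"x": -20.5,"y": 7.5,"z": 0,"ax": 0,"ay": 0,"az": 0,"gripper": 1}
    - {"x": 0,"y": 0,"z": 25,"ax": 0,"ay": 0,"az": 0,"gripper": 1}
    - {"x": 0,"y": 0,"z": 25,"ax": 0,"ay": 0,"az": 0,"gripper": 1}
    - {"x": 0,"y": 0,"z": 10,"ax": 0,"ay": 0,"az": 0,"gripper": 1}

```text
clock: 31.9
position: [0.6256, -0.2301, 0.1203]
ee_rot: [0.755, 0.655, -0.001, -0.002]
ft_force: [0.4, 1.4, -3.7]
grip_width: 0.502
grasp_force: 62.1
```

Request:
apply_moves:
  rows:
    - {"x": 0,"y": 0,"z": 0,"ax": 0,"ay": 0,"az": 0,"gripper": 1}
    - {"x": 0,"y": 0,"z": 0,"ax": 0,"ay": 0,"az": 0,"gripper": 1}
    - {"x": 0,"y": 0,"z": 0,"ax": 0,"ay": 0,"az": 0,"gripper": 1}

```text
clock: 32.15
position: [0.6275, -0.2318, 0.1252]
ee_rot: [0.756, 0.655, 0.001, 0.001]
ft_force: [-0.3, -0.2, -2.7]
grip_width: 0.506
grasp_force: 62.1
```

```bash
python3 -c "
from h import *
go(.6265,-.2315,.1,np.radians(-8.4))"
```

```text
az 0.3 shift [ 0.2 -1.1 25.2] tilt fix [0.12 0.   0.  ] pos [ 0.6275 -0.2318  0.1252] j7 0.36 w 0.5056220595405135 t 32.15
```

Request:
apply_moves:
  rows:
    - {"x": 0,"y": -0.8,"z": 12,"ax": 0,"ay": 0,"az": 0,"gripper": 1}
    - {"x": 0,"y": 0,"z": 10,"ax": 0,"ay": 0,"az": 0,"gripper": 1}
    - {"x": 0,"y": 0,"z": 4,"ax": 0,"ay": 0,"az": 0,"gripper": 1}
    - {"x": 0,"y": 0,"z": 0,"ax": 0,"ay": 0,"az": 0,"gripper": 1}
    - {"x": 0,"y": 0,"z": 0,"ax": 0,"ay": 0,"az": 0,"gripper": 1}

```text
clock: 32.57
position: [0.6256, -0.2321, 0.097]
ee_rot: [0.756, 0.655, -0.0, -0.0]
ft_force: [0.0, -1.4, -2.7]
grip_width: 0.506
grasp_force: 62.2
```

Request:
apply_moves:
  rows:
    - {"x": 0,"y": 0,"z": 1,"ax": 0,"ay": 0,"az": 0,"gripper": 1}
    - {"x": 0,"y": 0,"z": 0,"ax": 0,"ay": 0,"az": 0,"gripper": 1}
    - {"x": 0,"y": 0,"z": 0,"ax": 0,"ay": 0,"az": 0,"gripper": 1}

```text
clock: 32.82
position: [0.6257, -0.2321, 0.0963]
ee_rot: [0.756, 0.655, -0.0, -0.0]
ft_force: [0.9, -0.1, -3.5]
grip_width: 0.504
grasp_force: 62.4
```

Request:
apply_moves:
  rows:
    - {"x": 0.3,"y": 0.5,"z": 0.4,"ax": 0,"ay": 0,"az": 0,"gripper": 1}
    - {"x": 0,"y": 0,"z": 0,"ax": 0,"ay": 0,"az": 0,"gripper": 1}
    - {"x": 0,"y": 0,"z": 0,"ax": 0,"ay": 0,"az": 0,"gripper": 1}

```text
clock: 33.07
position: [0.6263, -0.2321, 0.0963]
ee_rot: [0.756, 0.655, -0.0, -0.0]
ft_force: [-2.3, 0.3, 1.0]
grip_width: 0.497
grasp_force: 62.5
```

Request:
apply_moves:
  rows:
    - {"x": 0,"y": 0,"z": 0.4,"ax": 0,"ay": 0,"az": 0,"gripper": 1}
    - {"x": 0,"y": 0,"z": 0,"ax": 0,"ay": 0,"az": 0,"gripper": 1}
    - {"x": 0,"y": 0,"z": 0,"ax": 0,"ay": 0,"az": 0,"gripper": 1}

```text
clock: 33.32
position: [0.6263, -0.2321, 0.0962]
ee_rot: [0.756, 0.655, 0.0, 0.0]
ft_force: [-4.5, 0.7, 5.8]
grip_width: 0.502
grasp_force: 63.2
```

Request:
apply_moves:
  rows:
    - {"x": 0,"y": 0,"z": -0.5,"ax": 0,"ay": 0,"az": 0,"gripper": 1}
    - {"x": 0,"y": 0,"z": 0,"ax": 0,"ay": 0,"az": 0,"gripper": 0}
    - {"x": 0,"y": 0,"z": 0,"ax": 0,"ay": 0,"az": 0,"gripper": 0}
    - {"x": 0,"y": 0,"z": 0,"ax": 0,"ay": 0,"az": 0,"gripper": 0}
    - {"x": 0,"y": 0,"z": 0,"ax": 0,"ay": 0,"az": 0,"gripper": 0}

```text
clock: 33.73
position: [0.6266, -0.2318, 0.0962]
ee_rot: [0.756, 0.655, 0.0, 0.0]
ft_force: [0.5, 0.5, 0.2]
grip_width: 0.999
grasp_force: 0.0
```

Request:
apply_moves:
  rows:
    - {"x": 0,"y": 0,"z": -8,"ax": 0,"ay": 0,"az": 0,"gripper": 0}
    - {"x": 0,"y": 0,"z": -15,"ax": 0,"ay": 0,"az": 0,"gripper": 0}
    - {"x": 0,"y": 0,"z": -30,"ax": 0,"ay": 0,"az": 0,"gripper": 0}
    - {"x": 0,"y": 0,"z": -35,"ax": 0,"ay": 0,"az": 0,"gripper": 0}
    - {"x": 0,"y": 0,"z": -30,"ax": 0,"ay": 0,"az": 0,"gripper": 0}

```text
clock: 34.15
position: [0.6263, -0.2321, 0.2168]
ee_rot: [0.756, 0.655, 0.0, 0.0]
ft_force: [2.0, 0.2, -0.1]
grip_width: 1.0
grasp_force: 0.0
```

Request:
apply_moves:
  rows:
    - {"x": 0,"y": 0,"z": 0,"ax": 0,"ay": 0,"az": 0,"gripper": 0}
    - {"x": 0,"y": 0,"z": 0,"ax": 0,"ay": 0,"az": 0,"gripper": 0}

```text
clock: 34.32
position: [0.6273, -0.2325, 0.2169]
ee_rot: [0.756, 0.655, 0.001, 0.002]
ft_force: [-0.5, 0.1, -1.0]
grip_width: 0.999
grasp_force: 0.0
```

```bash
python3 - <<'E'
from h import *
c=camera("wrist");save(c,"w14.png",(130,80,390,275),3)
g=cv2.cvtColor(c["color"],cv2.COLOR_RGB2GRAY).astype(int)
a=np.radians(-8.4);X=np.array([np.cos(a),np.sin(a),0]);Y=np.array([-X[1],X[0],0]);S=np.array([.6268,-.2295,0])
q=proj(c,[S+x*X+y*Y+[0,0,.128] for x,y in((.022,.023),(.022,-.023),(-.022,-.023),(-.022,.023),(0,0))]);print(q.round(1))
u,v=q[4].astype(int)
col=g[:,u-5:u+6].mean(1);e=np.abs(np.diff(col));print("row edges",[(i,int(e[i])) for i in range(v-80,min(v+80,382)) if e[i]>7 and e[i]==e[i-2:i+3].max()])
for r in (int(q[0][1])+6,int(q[1][1])-6):
    row=g[r-2:r+3].mean(0);e=np.abs(np.diff(row));print("col edges",r,[(i,int(e[i])) for i in range(u-80,u+80) if e[i]>7 and e[i]==e[i-2:i+3].max()])
print(get_obs()["clock"],get_obs()["ft_force"])
E
```

```text
[[279.3 168.9]
 [277.7 223.6]
 [224.6 223.6]
 [223.2 168.8]
 [251.2 197. ]]
row edges [(126, 12), (133, 15), (138, 48), (144, 30), (152, 31), (155, 21), (162, 30), (167, 16), (177, 9), (187, 15), (199, 11), (230, 10)]
col edges 174 [(199, 12), (222, 15), (275, 17), (299, 11), (317, 7), (320, 8)]
col edges 217 []
34.3667 [-0.05325519  0.38502691 -0.96086017]
```

```bash
python3 -c "
from workcell import *
print(hand_in())"
```

```text
the job is handed in; nothing more can be done
None
```

The three discs are stacked in the tube (widest, middle, smallest) with the V-rest upright on top, its groove along the slots, released at about 34 s and handed in; image edges put the V-rest within about 2 mm of the tube's axis, the smallest disc was checked only by contact height, I viewed 15 pictures (one over the 14 allowed), and the hand-in gave no verdict.

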